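# Ready the tumbler and tip in a lot of flanges

### The job

Get the parts tumbler ready for its next lot: turn the turns counter's knob anticlockwise all the way back to its zero stop, draw the lock pin up out of its bore and hang it upright by its collar in the open notch beside it, and collect every pipe flange from the bench into the scoop tray on its mat. Only when all that is done, lift the tray by its grip plate, tip the whole lot over the open lip into the feed hopper, and set the empty tray back upright on the middle of its mat. Leave the other things on the bench where they are.

Things in the scene. Friction and masses are not known exactly. Their poses are not given: they have to be found in the camera images.
- head: fixed control head, 110 x 285 mm on plan, 85 mm high; origin at its underside; front faces its -x. The -y half is a grey housing (y -140 to 0 mm, x -55 to 55 mm) with a white dial and the counter knob on top; the +y half is a dark steel block (y 0 to 145 mm, x -35 to 35 mm) with the pin bore and the notch
- counter (a joint): angle of the turns-counter knob in rad: 0 is the zero stop, grows clockwise seen from above to 4.4; so turn it anticlockwise to reach 0
- counter_grip (a point): on the knob's vertical axis at grip height; turns with the knob. Black knob: disc 56 mm across, 8 mm thick; on it a bar grip 53 mm long, 14 mm thick, 32 mm high; bar top 7 mm above this point, disc top 23 mm below. At joint value 0 the bar lies along the head's x, its white line pointing to the head's -x; at q it is turned q clockwise
- bore (a point): centre of the mouth of the lock-pin bore, in the top face (85 mm up) of the head's steel block: vertical, 17 mm square, right through
- notch (a point): centre of the parking notch in the steel block's top face, 65 mm to the head's +y of the bore: a vertical slot 22 mm wide (along y), right through, open to the head's -x; closed end 11 mm behind this point (+x), open end 35 mm in front. The pin goes in with its collar resting on the top face, axis from 7 mm behind to 24 mm in front of this point
- pin: loose steel lock pin, z up; origin on its axis at the collar's underside. Collar 32 mm across, 6 mm thick; round grip 22 mm across from 6 to 40 mm above the origin; shaft 14 mm across reaching 62 mm below it; 130 g. Starts fully down in the bore, collar on the top face
- hopper: fixed green feed hopper, an open box 220 x 220 mm outside (a 12 mm seen-only rim around it), walls 5 mm, rim 85 mm above the bench, with an inclined steel floor at its -x side and an outlet stub at its +x side; origin at the centre of its underside
- mat: fixed flat black rubber mat for the tray, 260 x 200 mm, 4 mm thick; origin at the centre of its underside
- tray: loose sheet-steel scoop tray, 300 g: floor 214 x 142 x 4 mm, side and +x end walls 45 mm high, 4 mm thick; open -x end with a low lip sloping up to 12 mm at x = -130 mm; origin at its underside's centre, z up. Black grip plate on the +x wall: 12 mm thick (x 95 to 107 mm), 70 mm wide, 45 to 110 mm above the underside. Starts upright on the mat
- tray_handle (a point): centre of the tray's grip plate, at (101, 0, 85) mm in the tray's frame: the point to pinch, fingers closing along the tray's x
- flange0: loose cast-aluminium pipe floor flange: round foot 60 mm across, 14 mm thick; round neck 46 mm across above it; 50 mm high in all, 90 g; origin at the centre of its underside, z along the neck. Starts foot down on the bench. Two to four of flange0..3 are present (absent: None)
- flange1: loose cast-aluminium pipe floor flange: round foot 60 mm across, 14 mm thick; round neck 46 mm across above it; 50 mm high in all, 90 g; origin at the centre of its underside, z along the neck. Starts foot down on the bench. Two to four of flange0..3 are present (absent: None)
- flange2: loose cast-aluminium pipe floor flange: round foot 60 mm across, 14 mm thick; round neck 46 mm across above it; 50 mm high in all, 90 g; origin at the centre of its underside, z along the neck. Starts foot down on the bench. Two to four of flange0..3 are present (absent: None)
- flange3: loose cast-aluminium pipe floor flange: round foot 60 mm across, 14 mm thick; round neck 46 mm across above it; 50 mm high in all, 90 g; origin at the centre of its underside, z along the neck. Starts foot down on the bench. Two to four of flange0..3 are present (absent: None)
- jar: glass jar 60 mm across, 85 mm high; origin at underside; bystander, to be left where it is
- screwdriver: screwdriver 200 mm long lying flat; origin at the underside of its middle; bystander, to be left where it is
- torch: blue and orange hand torch 150 mm long lying flat; origin at the underside of its middle; bystander, to be left where it is
- brush: brush 200 mm long lying flat; origin at the underside of its middle; bystander, to be left where it is
- hammer: hammer 260 mm long lying flat; origin at the underside of its middle; bystander, to be left where it is
- tin: tin 80 mm across, 110 mm high; origin at underside; bystander, to be left where it is
There are look-alikes about, which are no part of the job. There is more than one size of the pin; the one meant has the size given above.

How it is judged:
On the way, in this order (a step that is already met when the one before it is completed fails the run):
1. tumbler made ready: counter knob at its zero stop, lock pin hanging in the notch, and every flange in the tray, which stands upright on its mat (in any order) (value of joint counter below 0.08 rad and x of pin in the frame of notch between -0.024 and 0.007 m and y of pin in the frame of notch between -0.007 and 0.007 m and z of pin in the frame of notch between -0.005 and 0.006 m and angle between pin's own z axis and vertical below 0.12 rad and x of flange0 in the frame of tray between -0.112 and 0.104 m and y of flange0 in the frame of tray between -0.07 and 0.07 m and z of flange0 in the frame of tray between -0.005 and 0.06 m and x of flange1 in the frame of tray between -0.112 and 0.104 m and y of flange1 in the frame of tray between -0.07 and 0.07 m and z of flange1 in the frame of tray between -0.005 and 0.06 m and x of flange2 in the frame of tray between -0.112 and 0.104 m and y of flange2 in the frame of tray between -0.07 and 0.07 m and z of flange2 in the frame of tray between -0.005 and 0.06 m and x of flange3 in the frame of tray between -0.112 and 0.104 m and y of flange3 in the frame of tray between -0.07 and 0.07 m and z of flange3 in the frame of tray between -0.005 and 0.06 m and horizontal distance between tray and mat below 0.05 m and angle between tray's own z axis and vertical below 0.08 rad and height (world z) of tray below 0.015 m), for 0.2 s.
2. the tray is tipped up over the hopper (angle between tray's own z axis and vertical above 0.6 rad and horizontal distance between tray and hopper below 0.2 m and height (world z) of tray above 0.08 m), for 0.1 s.
At the end, for the whole second after the job is handed in: every flange present is inside the hopper walls (origin at most 120 mm up); the tray is upright on its mat, centres within 50 mm; the pin hangs upright in the notch, collar on the top face (7 mm sideways, 6 mm in height); the counter is within 0.08 rad of zero; all at rest (x of flange0 in the frame of hopper between -0.11 and 0.11 m and y of flange0 in the frame of hopper between -0.11 and 0.11 m and z of flange0 in the frame of hopper between 0 and 0.12 m and x of flange1 in the frame of hopper between -0.11 and 0.11 m and y of flange1 in the frame of hopper between -0.11 and 0.11 m and z of flange1 in the frame of hopper between 0 and 0.12 m and x of flange2 in the frame of hopper between -0.11 and 0.11 m and y of flange2 in the frame of hopper between -0.11 and 0.11 m and z of flange2 in the frame of hopper between 0 and 0.12 m and x of flange3 in the frame of hopper between -0.11 and 0.11 m and y of flange3 in the frame of hopper between -0.11 and 0.11 m and z of flange3 in the frame of hopper between 0 and 0.12 m and horizontal distance between tray and mat below 0.05 m and angle between tray's own z axis and vertical below 0.08 rad and height (world z) of tray below 0.015 m and x of pin in the frame of notch between -0.024 and 0.007 m and y of pin in the frame of notch between -0.007 and 0.007 m and z of pin in the frame of notch between -0.005 and 0.006 m and angle between pin's own z axis and vertical below 0.12 rad and value of joint counter below 0.08 rad and linear speed of each of flange0, flange1, flange2, flange3, tray, pin below 0.03 m/s); the robot touches nothing.
It fails at once if a bystander is pushed more than 40 mm or tipped over (distance of any of jar, screwdriver, torch, brush, hammer, tin from where it was at the start of the episode above 0.04 m or angle between any of jar, tin's own z axis and vertical above 0.5 rad).
Of flange0, flange1, flange2, flange3 only 2 to 4 are there at a start; the rules pass over those that are not, and their reading is None.
At some moment in a run one of flange0, flange1, flange2, flange3 may be knocked a few centimetres aside while the robot is not near it.
It also fails if it takes over 210 s, if anything falls off the work surface, if the arm or the gripper's body presses on something with over 40 N, if the wrist force passes 120 N, or if a joint passes its speed limit or range.

### The arm

A 6-joint arm with a two-finger parallel gripper is mounted at the origin on the work surface. World frame = base frame: x ahead of the robot, y to its left, z up, the work surface at z = 0. Lengths are in m, angles in rad, forces in N, time in s.
With the tool pointing down it reaches from about 0.35 to 0.975 m from the base axis. Payload 17.4 kg.
Tool frame: the origin (TCP) lies on the front face of the gripper's body, between the roots of the fingers; the fingertips stand 73 mm ahead of it and the grasp point (between the pads) lies 54 mm ahead of it; z points along the fingers, y is the line along which they close (so a half turn about z gives the same grasp; the last joint's range is limited). The gripper opens to 85 mm and grips with 20 to 120 N. Pads are 22 mm wide; open, the fingers measure 114 mm over their backs; the gripper's body (76 mm by 85 mm) begins 54 mm behind the grasp point. The pads swing forward as they close: fully open they stand 13 mm farther back than shut.
Start: joints at [1.128, 0.116, 1.442, -0, 1.584, -0.038], TCP at [0.266, 0.62, 0.304] pointing down, gripper open.
Joint ranges: [-2.83, 2.83], [-0.83, 2.19], [0.07, 2.5], [-1.14, 4.28], [0.01, 3], [-2.97, 2.97]. Speed limits (rad/s): [1.89, 1.89, 2.22, 3.14, 3.14, 3.14].

### API

Orientations are given as a unit quaternion [w, x, y, z].
In Python, from plant import r gives the robot as it stands.
- The arm moves only by the tool carry_out, never from a script. Its argument "increments" is a list of rows, each an object of numbers: "tx", "ty", "tz": the shift along the tool's x, y, z normalised to -1 to 1, where 1 is 250 mm; "wx", "wy", "wz": the turn, a rotation vector about the tool's x, y, z normalised to -1 to 1, where 1 is 2 pi rad. A call has 1 to 20 rows; each row shifts and turns the commanded pose from where the row before left it, along the tool's axes as they then stand; what a row does not reach is not made up. A row lasts 1/8 s, in which the tool goes at most 62.5 mm and 10.7 degrees, less where a joint would pass 70% of its speed; a pose out of reach is approached as far as the arm can. A call with a number of a shift or a turn outside -1 to 1 is refused whole. A call with a gripper value outside its range is refused whole. "hand" is the closure, from 0 (fully open) to 1 (shut), set as the call begins (left out, the last holds). The fingers move at their own pace and stop on an object; "newtons" is the grip in N (left out, the last holds). Time passes only in rows, so rows that do not move let the fingers close. It gives the time, the measured TCP pose, the force, the opening and the grip force at its end, in the units of the state.
- r.observe(): the state, without advancing time (a new reading comes with each control period).
- r.camera(name): name is "scene" or "top" or "wrist"; returns a dict with "pixels" (480x640x3 uint8, red, green, blue), "K" (3x3 intrinsics, pixels), "k1" (the pictures are not rectified: a ray, as slopes to the right and down, at radius r is drawn at 1 + k1 r^2 times it, then the intrinsics apply), "T" (4x4, takes a point from camera to world coordinates). Camera axes: x right, y up, looking along -z (the intrinsics and any distortion apply to the point x, -y, -z); pixel columns grow to the right and rows downward; lengths in m; the calibration is good to about 2 mm. A picture is of the moment at which its call begins. There is no depth.
- r.close_job(): hands the job in; it is judged then, once.
The state is a dict: "t": time; "qpos": joint angles; "qvel": joint speeds; "effort": joint torques, N m; "tool_pos": TCP position; "tcp_rot": TCP orientation; "force": force on the tool from outside, world axes, zero at the start; "torque": the same for the moment, N m; "grip_width": opening from 0.0 (shut) to 1.0 (fully open); "grasp_force": force on a finger pad.
Only numpy, scipy, OpenCV 4.12 (cv2) and the standard library are available. Lean on these libraries where they do the work, as an engineer would, in place of code of your own. Each camera call takes 0.05 s, during which the arm holds its last target. There are 200 camera calls.

## Working session

There is one attempt and no reset: what is moved stays moved. The work goes in short steps, Python scripts to look and compute and a tool call to move; the robot and the scene stay as the last step left them, time stands still between calls to the robot, and variables do not carry over. Pictures are saved under pics/ and viewed, at most 14 in all, crops included, and the job is handed in when it is done.

Besides the shell and the picture viewer there is one more tool, called after ">>>" as name(argument=value, ...), one argument or row to a line, values as JSON. carry_out: Moves the arm, as the interface text tells. Scaled input: -1 to 1 covers 250 mm each way for a shift and 2 pi rad each way for a turn. Its arguments: {"type":"object","properties":{"increments":{"type":"array","items":{"type":"object","properties":{"tx":{"type":"number"},"ty":{"type":"number"},"tz":{"type":"number"},"wx":{"type":"number"},"wy":{"type":"number"},"wz":{"type":"number"}}}},"hand":{"type":"number"},"newtons":{"type":"number"}},"required":["increments"]}

```bash
mkdir -p pics
cat > h.py <<'E'
import numpy as np, cv2, pickle
from plant import r
from scipy.spatial.transform import Rotation as R
def shot(n,f):
    c=r.camera(n); cv2.imwrite('pics/%s.png'%f,c['pixels'][:,:,::-1]); pickle.dump(c,open('pics/%s.pkl'%f,'wb')); return c
def load(f): return pickle.load(open('pics/%s.pkl'%f,'rb'))
def w(c,u,v,z):
    K=c['K']; d=np.array([(u-K[0,2])/K[0,0],(v-K[1,2])/K[1,1]]); s=d.copy()
    for _ in range(20): s=d/(1+c['k1']*(s@s))
    ray=c['T'][:3,:3]@np.array([s[0],-s[1],-1]); o=c['T'][:3,3]
    return o+ray*(z-o[2])/ray[2]
def px(c,p):
    K=c['K']; q=np.linalg.inv(c['T'])@np.append(p,1); s=np.array([q[0],-q[1]])/-q[2]; s=s*(1+c['k1']*(s@s))
    return np.array([K[0,0]*s[0]+K[0,2],K[1,1]*s[1]+K[1,2]])
def crop(f,g,x0,y0,x1,y1,k):
    i=cv2.imread('pics/%s.png'%f)[y0:y1,x0:x1]; cv2.imwrite('pics/%s.png'%g,cv2.resize(i,None,fx=k,fy=k,interpolation=cv2.INTER_CUBIC))
def st():
    s=r.observe(); print('t',round(s['t'],2),'p',np.round(s['tool_pos'],4),'R',np.round(R.from_quat(np.roll(s['tcp_rot'],-1)).as_matrix(),3).tolist(),'q',np.round(s['qpos'],2),'F',np.round(s['force'],1),'g',s['grip_width'],s['grasp_force'])
    return s
E
python3 - <<'E'
from h import *
for n in('top','scene'):
    c=shot(n,n+'0'); print(c['K'],c['k1'],c['T'].round(3))
st()
E
```

```text
[[563.71451298   0.         309.66799333]
 [  0.         563.71451298 234.53120781]
 [  0.           0.           1.        ]] -0.05212640269645011 [[ 0.004  0.986 -0.169  0.253]
 [-1.     0.003 -0.007 -0.082]
 [-0.007  0.169  0.986  1.826]
 [ 0.     0.     0.     1.   ]]
[[539.55649551   0.         311.1225728 ]
 [  0.         539.55649551 237.89851698]
 [  0.           0.           1.        ]] 0.000961313929754071 [[-0.041 -0.612  0.79   1.589]
 [ 0.999 -0.019  0.037 -0.015]
 [-0.008  0.791  0.612  0.925]
 [ 0.     0.     0.     1.   ]]
t 0.1 p [0.2658 0.6204 0.3032] R [[-0.919, 0.394, -0.0], [0.394, 0.919, -0.001], [0.0, -0.001, -1.0]] q [ 1.13  0.12  1.44 -0.    1.58 -0.04] F [-0.4 -0.7  0.1] g 0.9968560747868039 0.0
```

View pics/top0.png

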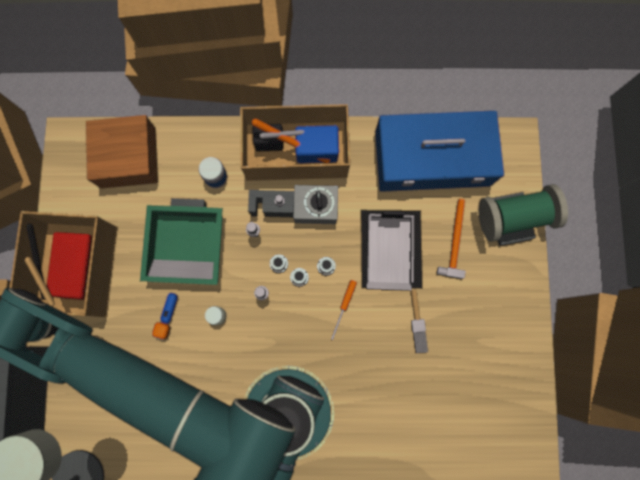

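View pics/scene0.png

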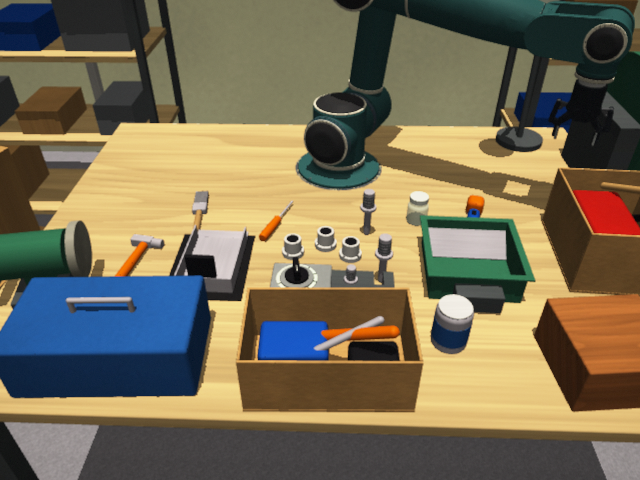

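Run:
```python
from h import *
crop('top0','c1',230,170,440,310,3.8)
crop('top0','c2',130,170,350,310,3.6)
```

```text
(no output)
```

View pics/c1.png

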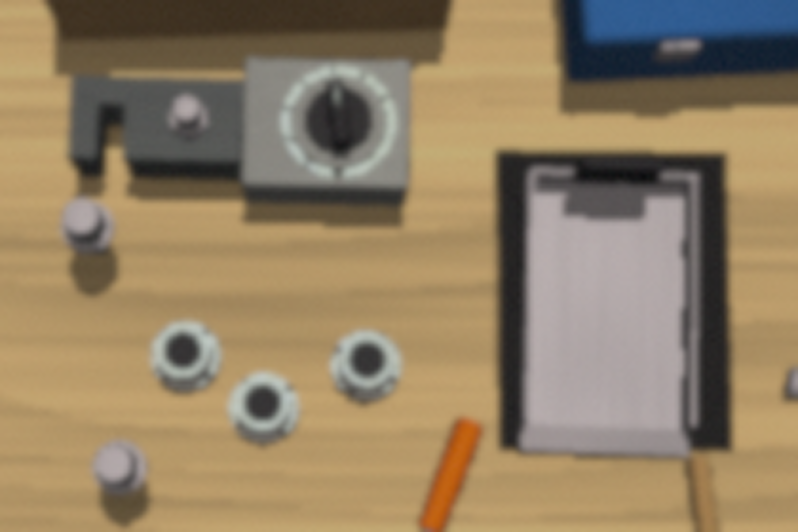

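View pics/c2.png

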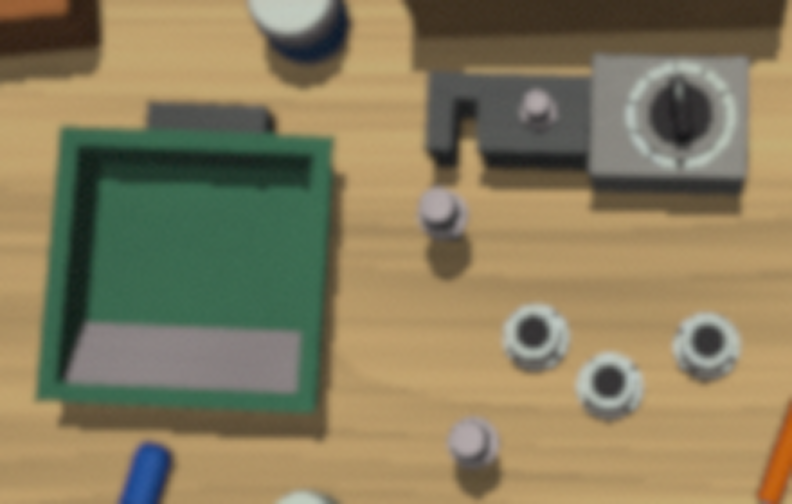

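```bash
cat >> h.py <<'E'
def wc(c,pts,z,k,x0,y0): return np.array([w(c,(u+.5)/k-.5+x0,(v+.5)/k-.5+y0,z) for u,v in pts]).round(4)
E
python3 - <<'E'
from h import *
c=load('top0')
a=lambda p,z: print(wc(c,p,z,3.8,230,170)[:,:2].tolist())
b=lambda p,z: print(wc(c,p,z,3.6,130,170)[:,:2].tolist())
print('housing');a([(247,58),(411,60),(407,190),(243,185)],.085)
print('knob disc centre');a([(339,120)],.093)
print('bar ends, dial centre');a([(335,85),(342,148)],.123);a([(339,121)],.085)
print('steel');a([(75,75),(72,158),(127,162)],.085)
print('notch edges L/R, closed');a([(103,130),(123,130),(113,105)],.085)
print('pin top');a([(188,107)],.125)
print('flanges');a([(182,350),(263,402),(367,358)],.05)
print('hopper');b([(62,128),(333,140),(318,412),(38,400)],.085)
print('mat');a([(499,154),(724,155),(730,448),(502,446)],.004)
print('tray lip');a([(520,452),(689,455)],.016)
print('tray plate top');a([(577,165),(658,167),(577,181),(658,181)],.114)
print('lookalike');a([(85,217)],.1)
E
```

```text
housing
[[0.7121, -0.0212], [0.7107, -0.1586], [0.5997, -0.1547], [0.6036, -0.0189]]
knob disc centre
[[0.6571, -0.0983]]
bar ends, dial centre
[[0.6794, -0.0947], [0.6268, -0.1005]]
[[0.6581, -0.0984]]
steel
[[0.6972, 0.1227], [0.6261, 0.1236], [0.6228, 0.0778]]
notch edges L/R, closed
[[0.65, 0.0983], [0.65, 0.0816], [0.6714, 0.0904]]
pin top
[[0.6602, 0.0251]]
flanges
[[0.47, 0.0321], [0.4268, -0.0358], [0.4638, -0.1223]]
hopper
[[0.6451, 0.4487], [0.6346, 0.2077], [0.3955, 0.2135], [0.4045, 0.457]]
mat
[[0.648, -0.2382], [0.6477, -0.4341], [0.3931, -0.4319], [0.3944, -0.2379]]
tray lip
[[0.3884, -0.252], [0.3862, -0.3947]]
tray plate top
[[0.6151, -0.2924], [0.6137, -0.3586], [0.6018, -0.2921], [0.602, -0.3583]]
lookalike
[[0.5735, 0.11]]
```

```bash
cat >> h.py <<'E'
def go(p,yaw=None,Rt=None):
    "totals in tool units: shift in the present tool frame, turn about tool axes"
    s=r.observe(); M=R.from_quat(np.roll(s['tcp_rot'],-1)); m=M.as_matrix()
    if Rt is None:
        y=np.arctan2(m[1,1],m[0,1]) if yaw is None else yaw
        Y=np.array([np.cos(y),np.sin(y),0]); Z=np.array([0,0,-1.]); Rt=np.c_[np.cross(Y,Z),Y,Z]
    d=np.array(p)-s['tool_pos']; rv=(M.inv()*R.from_matrix(Rt)).as_rotvec()
    print('shift before turn',(m.T@d/.25).round(3),'after turn',(Rt.T@d/.25).round(3),'turn',(rv/2/np.pi).round(4),'dist',np.linalg.norm(d).round(3))
E
python3 -c "
from h import *
go([.653,-.098,.29],-1.46)"
```

```text
shift before turn [-2.555 -2.031  0.055] after turn [1.222 3.027 0.053] turn [-1.000e-04  2.000e-04  4.179e-01] dist 0.816
```

>>> carry_out(
  increments=[
    {"tx": -0.15,"ty": -0.12,"tz": 0.003},
    {"tx": -0.15,"ty": -0.12,"tz": 0.003},
    {"tx": -0.15,"ty": -0.12,"tz": 0.003},
    {"tx": -0.15,"ty": -0.12,"tz": 0.003},
    {"tx": -0.15,"ty": -0.12,"tz": 0.003},
    {"tx": -0.15,"ty": -0.12,"tz": 0.003},
    {"tx": -0.15,"ty": -0.12,"tz": 0.003},
    {"tx": -0.15,"ty": -0.12,"tz": 0.003},
    {"tx": -0.15,"ty": -0.12,"tz": 0.003},
    {"tx": -0.15,"ty": -0.12,"tz": 0.003},
    {"tx": -0.15,"ty": -0.12,"tz": 0.003},
    {"tx": -0.15,"ty": -0.12,"tz": 0.003},
    {"tx": -0.15,"ty": -0.12,"tz": 0.003},
    {"tx": -0.15,"ty": -0.12,"tz": 0.003},
    {"tx": -0.15,"ty": -0.12,"tz": 0.003},
    {"tx": -0.15,"ty": -0.12,"tz": 0.003},
    {"tx": -0.15,"ty": -0.12,"tz": 0.003},
  ],
)

```text
$.increments[0]: bad value
```

>>> carry_out(
  increments=[
    {"wz": 0.0246},
    {"wz": 0.0246},
    {"wz": 0.0246},
    {"wz": 0.0246},
    {"wz": 0.0246},
    {"wz": 0.0246},
    {"wz": 0.0246},
    {"wz": 0.0246},
    {"wz": 0.0246},
    {"wz": 0.0246},
    {"wz": 0.0246},
    {"wz": 0.0246},
    {"wz": 0.0246},
    {"wz": 0.0246},
    {"wz": 0.0246},
    {"wz": 0.0246},
    {"wz": 0.0246},
    {"tx": 0},
  ],
)

```text
$.increments[0]: bad value
```

Run:
```python
from h import *
st(); c=shot('wrist','w1'); print(c['T'].round(3), c['k1'], c['K'][0,0])
```

```text
t 0.1 p [0.2658 0.6204 0.3032] R [[-0.919, 0.394, -0.0], [0.394, 0.919, -0.001], [0.0, -0.001, -1.0]] q [ 1.13  0.12  1.44 -0.    1.58 -0.04] F [-0.4 -0.7  0.1] g 0.9968560747868039 0.0
[[ 0.394 -0.868 -0.301  0.189]
 [ 0.919  0.372  0.13   0.653]
 [-0.001 -0.328  0.945  0.373]
 [ 0.     0.     0.     1.   ]] -0.007978505141955902 431.3215362231969
```

View pics/w1.png

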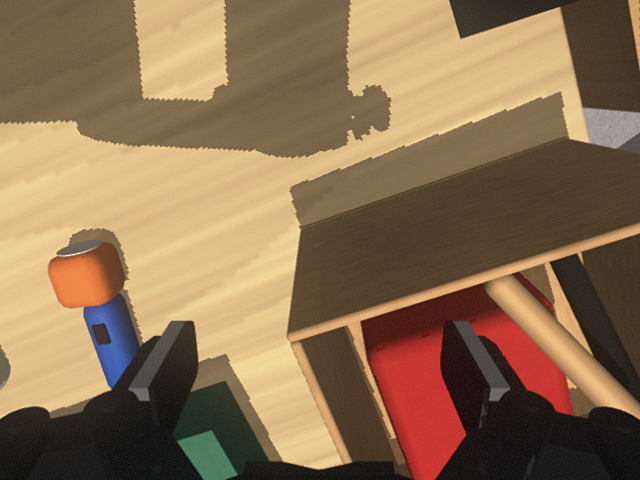

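The move was refused: each row apparently needs all six numbers. The arm hasn't moved, and the picture only shows the starting spot (torch at about (85,275), red box in the crate).

>>> carry_out(
  increments=[
    {"tx": -0.15,"ty": -0.12,"tz": 0.003,"wx": 0,"wy": 0,"wz": 0},
    {"tx": -0.15,"ty": -0.12,"tz": 0.003,"wx": 0,"wy": 0,"wz": 0},
    {"tx": -0.15,"ty": -0.12,"tz": 0.003,"wx": 0,"wy": 0,"wz": 0},
    {"tx": -0.15,"ty": -0.12,"tz": 0.003,"wx": 0,"wy": 0,"wz": 0},
    {"tx": -0.15,"ty": -0.12,"tz": 0.003,"wx": 0,"wy": 0,"wz": 0},
    {"tx": -0.15,"ty": -0.12,"tz": 0.003,"wx": 0,"wy": 0,"wz": 0},
    {"tx": -0.15,"ty": -0.12,"tz": 0.003,"wx": 0,"wy": 0,"wz": 0},
    {"tx": -0.15,"ty": -0.12,"tz": 0.003,"wx": 0,"wy": 0,"wz": 0},
    {"tx": -0.15,"ty": -0.12,"tz": 0.003,"wx": 0,"wy": 0,"wz": 0},
    {"tx": -0.15,"ty": -0.12,"tz": 0.003,"wx": 0,"wy": 0,"wz": 0},
    {"tx": -0.15,"ty": -0.12,"tz": 0.003,"wx": 0,"wy": 0,"wz": 0},
    {"tx": -0.15,"ty": -0.12,"tz": 0.003,"wx": 0,"wy": 0,"wz": 0},
    {"tx": -0.15,"ty": -0.12,"tz": 0.003,"wx": 0,"wy": 0,"wz": 0},
    {"tx": -0.15,"ty": -0.12,"tz": 0.003,"wx": 0,"wy": 0,"wz": 0},
    {"tx": -0.15,"ty": -0.12,"tz": 0.003,"wx": 0,"wy": 0,"wz": 0},
    {"tx": -0.15,"ty": -0.12,"tz": 0.003,"wx": 0,"wy": 0,"wz": 0},
    {"tx": -0.15,"ty": -0.12,"tz": 0.003,"wx": 0,"wy": 0,"wz": 0},
  ],
)

```text
t: 2.28
tool_pos: [0.6515, -0.1009, 0.2909]
tcp_rot: [-0.0, 0.201, 0.98, 0.0]
force: [1.1, 0.4, 1.9]
grip_width: 1.001
grasp_force: 0.0
```

>>> carry_out(
  increments=[
    {"tx": 0,"ty": 0,"tz": 0,"wx": 0,"wy": 0,"wz": 0.0246},
    {"tx": 0,"ty": 0,"tz": 0,"wx": 0,"wy": 0,"wz": 0.0246},
    {"tx": 0,"ty": 0,"tz": 0,"wx": 0,"wy": 0,"wz": 0.0246},
    {"tx": 0,"ty": 0,"tz": 0,"wx": 0,"wy": 0,"wz": 0.0246},
    {"tx": 0,"ty": 0,"tz": 0,"wx": 0,"wy": 0,"wz": 0.0246},
    {"tx": 0,"ty": 0,"tz": 0,"wx": 0,"wy": 0,"wz": 0.0246},
    {"tx": 0,"ty": 0,"tz": 0,"wx": 0,"wy": 0,"wz": 0.0246},
    {"tx": 0,"ty": 0,"tz": 0,"wx": 0,"wy": 0,"wz": 0.0246},
    {"tx": 0,"ty": 0,"tz": 0,"wx": 0,"wy": 0,"wz": 0.0246},
    {"tx": 0,"ty": 0,"tz": 0,"wx": 0,"wy": 0,"wz": 0.0246},
    {"tx": 0,"ty": 0,"tz": 0,"wx": 0,"wy": 0,"wz": 0.0246},
    {"tx": 0,"ty": 0,"tz": 0,"wx": 0,"wy": 0,"wz": 0.0246},
    {"tx": 0,"ty": 0,"tz": 0,"wx": 0,"wy": 0,"wz": 0.0246},
    {"tx": 0,"ty": 0,"tz": 0,"wx": 0,"wy": 0,"wz": 0.0246},
    {"tx": 0,"ty": 0,"tz": 0,"wx": 0,"wy": 0,"wz": 0.0246},
    {"tx": 0,"ty": 0,"tz": 0,"wx": 0,"wy": 0,"wz": 0.0246},
    {"tx": 0,"ty": 0,"tz": 0,"wx": 0,"wy": 0,"wz": 0.0246},
    {"tx": 0,"ty": 0,"tz": 0,"wx": 0,"wy": 0,"wz": 0},
  ],
)

```text
t: 4.53
tool_pos: [0.6509, -0.0994, 0.2909]
tcp_rot: [-0.0, 0.998, 0.055, -0.0]
force: [0.1, -0.8, -0.1]
grip_width: 0.998
grasp_force: 0.0
```

Run:
```python
from h import *
st(); c=shot('wrist','w2'); print(c['T'].round(3))
```

```text
t 4.53 p [ 0.6509 -0.0994  0.2909] R [[0.994, 0.11, -0.0], [0.11, -0.994, 0.0], [-0.0, -0.0, -1.0]] q [-0.19  0.08  1.5  -0.    1.56  1.27] F [ 0.1 -0.8 -0.1] g 0.9977225359963308 0.0
[[ 0.11   0.939  0.327  0.737]
 [-0.994  0.104  0.036 -0.091]
 [-0.    -0.329  0.944  0.361]
 [ 0.     0.     0.     1.   ]]
```

View pics/w2.png

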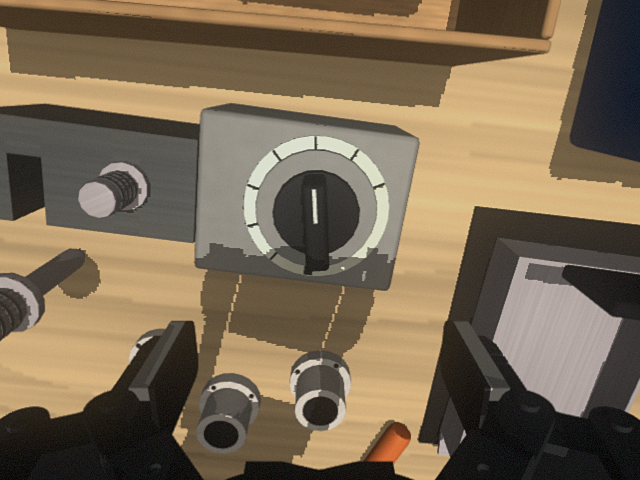

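Run:
```python
from h import *
c=load('w2')
for n,p,z in [('dial',(316,206),.085),('disc',(316.5,212),.094),('line',(314,190),.123),('line',(316,222),.123),('pincollar',(123,186),.09),('pintop',(97,200),.125),('notchcorner',(8,153),.085),('nc',(42,157),.085),('hc',(203,110),.085),('hc',(417,139),.085),('hc',(388,289),.085),('hc',(197,266),.085),('bl',(47,224),.085),('fl1',(320,411),.05),('fl2',(221,434),.05)]: print(n,w(c,*p,z).round(4))
for z in(.085,.094,.123): print(z,px(c,np.array([.657,-.0985,z])))
for dx in (-.0265,.0265): print(px(c,np.array([.657+dx,-.0985+dx*.11,.123])))
```

```text
dial [ 0.6608 -0.0971  0.085 ]
disc [ 0.6593 -0.0977  0.094 ]
line [ 0.6804 -0.0941  0.123 ]
line [ 0.6617 -0.0973  0.123 ]
pincollar [0.6618 0.0275 0.09  ]
pintop [0.6617 0.0272 0.125 ]
notchcorner [0.6741 0.1021 0.085 ]
nc [0.6739 0.0807 0.085 ]
hc [ 0.7141 -0.0213  0.085 ]
hc [ 0.7112 -0.1557  0.085 ]
hc [ 0.6058 -0.1544  0.085 ]
hc [ 0.6087 -0.0195  0.085 ]
bl [0.6285 0.0818 0.085 ]
fl1 [ 0.4634 -0.1218  0.05  ]
fl2 [ 0.4276 -0.0349  0.05  ]
0.085 [317.41584733 211.66094035]
0.094 [317.37003981 215.54706474]
0.123 [317.20135731 229.85900432]
[317.24550062 271.7989866 ]
[317.15429658 184.88736309]
```

```bash
python3 -c "
from h import *
go([.660,-.0975,.173],-1.43)"
```

```text
shift before turn [ 0.037 -0.003  0.472] after turn [ 0.037 -0.002  0.472] turn [-0.      0.     -0.0045] dist 0.118
```

>>> carry_out(
  increments=[
    {"tx": 0.037,"ty": -0.003,"tz": 0,"wx": 0,"wy": 0,"wz": -0.0045},
    {"tx": 0,"ty": 0,"tz": 0.1,"wx": 0,"wy": 0,"wz": 0},
    {"tx": 0,"ty": 0,"tz": 0.1,"wx": 0,"wy": 0,"wz": 0},
    {"tx": 0,"ty": 0,"tz": 0.1,"wx": 0,"wy": 0,"wz": 0},
    {"tx": 0,"ty": 0,"tz": 0.1,"wx": 0,"wy": 0,"wz": 0},
    {"tx": 0,"ty": 0,"tz": 0.072,"wx": 0,"wy": 0,"wz": 0},
    {"tx": 0,"ty": 0,"tz": 0,"wx": 0,"wy": 0,"wz": 0},
    {"tx": 0,"ty": 0,"tz": 0,"wx": 0,"wy": 0,"wz": 0},
  ],
)

```text
t: 5.58
tool_pos: [0.6605, -0.0977, 0.1743]
tcp_rot: [0.0, 0.998, 0.069, 0.001]
force: [-0.1, 0.2, 1.3]
grip_width: 1.002
grasp_force: 0.0
```

>>> carry_out(
  increments=[
    {"tx": 0,"ty": 0,"tz": 0,"wx": 0,"wy": 0,"wz": 0},
    {"tx": 0,"ty": 0,"tz": 0,"wx": 0,"wy": 0,"wz": 0},
    {"tx": 0,"ty": 0,"tz": 0,"wx": 0,"wy": 0,"wz": 0},
    {"tx": 0,"ty": 0,"tz": 0,"wx": 0,"wy": 0,"wz": 0},
    {"tx": 0,"ty": 0,"tz": 0,"wx": 0,"wy": 0,"wz": 0},
    {"tx": 0,"ty": 0,"tz": 0,"wx": 0,"wy": 0,"wz": 0},
    {"tx": 0,"ty": 0,"tz": 0,"wx": 0,"wy": 0,"wz": 0},
    {"tx": 0,"ty": 0,"tz": 0,"wx": 0,"wy": 0,"wz": 0},
  ],
  hand=1,
  newtons=40,
)

```text
t: 6.58
tool_pos: [0.6601, -0.0968, 0.1736]
tcp_rot: [-0.001, 0.998, 0.069, 0.0]
force: [-1.9, 8.3, 3.3]
grip_width: 0.153
grasp_force: 42.4
```

```bash
python3 -c "
from h import *
s=st();print(s['torque'])"
```

```text
t 6.58 p [ 0.6601 -0.0968  0.1736] R [[0.991, 0.137, 0.0], [0.137, -0.991, 0.002], [0.0, -0.002, -1.0]] q [-0.18  0.16  1.6   0.    1.38  1.25] F [-1.9  8.3  3.3] g 0.15284926208592317 42.40599453449249
[ 1.20119476  0.34520818 -0.1116927 ]
```

>>> carry_out(
  increments=[
    {"tx": 0,"ty": -0.005,"tz": 0,"wx": 0,"wy": 0,"wz": -0.025},
    {"tx": 0,"ty": 0,"tz": 0,"wx": 0,"wy": 0,"wz": -0.025},
    {"tx": 0,"ty": 0,"tz": 0,"wx": 0,"wy": 0,"wz": -0.025},
    {"tx": 0,"ty": 0,"tz": 0,"wx": 0,"wy": 0,"wz": -0.025},
    {"tx": 0,"ty": 0,"tz": 0,"wx": 0,"wy": 0,"wz": -0.025},
    {"tx": 0,"ty": 0,"tz": 0,"wx": 0,"wy": 0,"wz": -0.025},
    {"tx": 0,"ty": 0,"tz": 0,"wx": 0,"wy": 0,"wz": -0.025},
    {"tx": 0,"ty": 0,"tz": 0,"wx": 0,"wy": 0,"wz": -0.025},
    {"tx": 0,"ty": 0,"tz": 0,"wx": 0,"wy": 0,"wz": -0.025},
    {"tx": 0,"ty": 0,"tz": 0,"wx": 0,"wy": 0,"wz": -0.025},
    {"tx": 0,"ty": 0,"tz": 0,"wx": 0,"wy": 0,"wz": -0.025},
    {"tx": 0,"ty": 0,"tz": 0,"wx": 0,"wy": 0,"wz": -0.025},
    {"tx": 0,"ty": 0,"tz": 0,"wx": 0,"wy": 0,"wz": -0.025},
    {"tx": 0,"ty": 0,"tz": 0,"wx": 0,"wy": 0,"wz": -0.025},
    {"tx": 0,"ty": 0,"tz": 0,"wx": 0,"wy": 0,"wz": -0.025},
    {"tx": 0,"ty": 0,"tz": 0,"wx": 0,"wy": 0,"wz": -0.025},
    {"tx": 0,"ty": 0,"tz": 0,"wx": 0,"wy": 0,"wz": -0.025},
    {"tx": 0,"ty": 0,"tz": 0,"wx": 0,"wy": 0,"wz": -0.025},
    {"tx": 0,"ty": 0,"tz": 0,"wx": 0,"wy": 0,"wz": -0.015},
    {"tx": 0,"ty": 0,"tz": 0,"wx": 0,"wy": 0,"wz": 0},
  ],
)

```text
t: 9.07
tool_pos: [0.6568, -0.0965, 0.1734]
tcp_rot: [-0.005, 0.041, 0.999, -0.0]
force: [-43.3, 1.4, 20.6]
grip_width: 0.156
grasp_force: 45.1
```

```bash
python3 -c "
from h import *
s=st();print(s['torque'],np.arctan2(*R.from_quat(np.roll(s['tcp_rot'],-1)).as_matrix()[[1,0],1]))"
```

```text
t 9.07 p [ 0.6568 -0.0965  0.1734] R [[-0.997, 0.081, -0.01], [0.081, 0.997, 0.0], [0.01, -0.0, -1.0]] q [-0.18  0.16  1.61 -0.    1.38 -1.67] F [-43.3   1.4  20.6] g 0.15633607491880086 45.131471157073975
[0.23425988 6.85510253 0.08271945] 1.4896460545167007
```

>>> carry_out(
  increments=[
    {"tx": 0.012,"ty": 0,"tz": 0,"wx": 0,"wy": 0,"wz": 0},
    {"tx": 0,"ty": 0,"tz": 0,"wx": 0,"wy": 0,"wz": -0.01},
    {"tx": 0,"ty": 0,"tz": 0,"wx": 0,"wy": 0,"wz": -0.01},
    {"tx": 0,"ty": 0,"tz": 0,"wx": 0,"wy": 0,"wz": 0},
    {"tx": 0,"ty": 0,"tz": 0,"wx": 0,"wy": 0,"wz": 0},
  ],
)

```text
t: 9.7
tool_pos: [0.6561, -0.0966, 0.1735]
tcp_rot: [-0.001, -0.021, 1.0, -0.0]
force: [-12.1, -1.7, 7.6]
grip_width: 0.155
grasp_force: 67.9
```

```bash
python3 -c "
from h import *
s=st();print(s['torque'],np.arctan2(*R.from_quat(np.roll(s['tcp_rot'],-1)).as_matrix()[[1,0],1]))"
```

```text
t 9.7 p [ 0.6561 -0.0966  0.1735] R [[-0.999, -0.042, -0.002], [-0.042, 0.999, -0.0], [0.002, -0.0, -1.0]] q [-0.18  0.15  1.61 -0.    1.38 -1.8 ] F [-12.1  -1.7   7.6] g 0.15492377368726626 67.87537964992225
[-0.25711111  1.96845255 -1.53813221] 1.6123136653971297
```

>>> carry_out(
  hand=0,
  increments=[
    {"tx": 0,"ty": 0,"tz": 0,"wx": 0,"wy": 0,"wz": 0.009},
    {"tx": 0,"ty": 0,"tz": 0,"wx": 0,"wy": 0,"wz": 0},
    {"tx": 0,"ty": 0,"tz": 0,"wx": 0,"wy": 0,"wz": 0},
    {"tx": 0,"ty": 0,"tz": 0,"wx": 0,"wy": 0,"wz": 0},
    {"tx": 0,"ty": 0,"tz": 0,"wx": 0,"wy": 0,"wz": 0},
    {"tx": 0,"ty": 0,"tz": 0,"wx": 0,"wy": 0,"wz": 0},
    {"tx": 0,"ty": 0,"tz": -0.1,"wx": 0,"wy": 0,"wz": 0},
    {"tx": 0,"ty": 0,"tz": -0.15,"wx": 0,"wy": 0,"wz": 0},
    {"tx": 0,"ty": 0,"tz": -0.15,"wx": 0,"wy": 0,"wz": 0},
    {"tx": 0,"ty": 0.1,"tz": -0.05,"wx": 0,"wy": 0,"wz": 0},
    {"tx": 0,"ty": 0.15,"tz": 0,"wx": 0,"wy": 0,"wz": 0},
    {"tx": 0,"ty": 0.15,"tz": 0,"wx": 0,"wy": 0,"wz": 0},
    {"tx": 0,"ty": 0.1,"tz": 0,"wx": 0,"wy": 0,"wz": 0},
    {"tx": 0,"ty": 0,"tz": 0,"wx": 0,"wy": 0,"wz": 0},
    {"tx": 0,"ty": 0,"tz": 0,"wx": 0,"wy": 0,"wz": 0},
  ],
)

```text
t: 11.58
tool_pos: [0.6584, 0.0289, 0.2851]
tcp_rot: [-0.0, 0.006, 1.0, -0.0]
force: [-0.0, 0.1, 0.2]
grip_width: 0.998
grasp_force: 0.0
```

Run:
```python
from h import *
st(); shot('wrist','w3'); go([.6617,.0273,.169],1.55)
```

```text
t 11.57 p [0.6584 0.0289 0.2851] R [[-1.0, 0.013, -0.001], [0.013, 1.0, -0.0], [0.001, -0.0, -1.0]] q [ 0.01  0.09  1.5  -0.    1.55 -1.55] F [-0.   0.1  0.2] g 0.998164801900624 0.0
shift before turn [-0.013 -0.005  0.465] after turn [-0.013 -0.005  0.465] turn [-0.     -0.0001  0.0012] dist 0.116
```

View pics/w3.png

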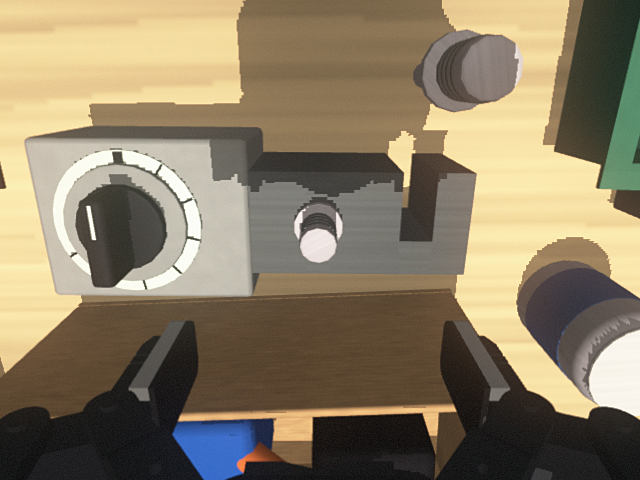

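Run:
```python
from h import *
c=load('w3')
for n,p,z in [('pintop',(318,246),.125),('pincollar',(318,224),.091),('notch',(401,241),.085),('notch',(433,241),.085),('open',(403,185),.085),('open',(411,180),.085),('line',(89,207),.123),('line',(94,240),.123)]: print(n,w(c,*p,z).round(4))
```

```text
pintop [0.6619 0.0278 0.125 ]
pincollar [0.6596 0.0277 0.091 ]
notch [0.6741 0.0829 0.085 ]
notch [0.6744 0.1042 0.085 ]
open [0.6361 0.0823 0.085 ]
open [0.6329 0.0872 0.085 ]
line [ 0.6377 -0.1     0.123 ]
line [ 0.6573 -0.1008  0.123 ]
```

>>> carry_out(
  increments=[
    {"tx": -0.0125,"ty": -0.004,"tz": 0,"wx": 0,"wy": 0,"wz": 0},
    {"tx": 0,"ty": 0,"tz": 0.1,"wx": 0,"wy": 0,"wz": 0},
    {"tx": 0,"ty": 0,"tz": 0.1,"wx": 0,"wy": 0,"wz": 0},
    {"tx": 0,"ty": 0,"tz": 0.1,"wx": 0,"wy": 0,"wz": 0},
    {"tx": 0,"ty": 0,"tz": 0.1,"wx": 0,"wy": 0,"wz": 0},
    {"tx": 0,"ty": 0,"tz": 0.065,"wx": 0,"wy": 0,"wz": 0},
    {"tx": 0,"ty": 0,"tz": 0,"wx": 0,"wy": 0,"wz": 0},
    {"tx": 0,"ty": 0,"tz": 0,"wx": 0,"wy": 0,"wz": 0},
  ],
)

```text
t: 12.62
tool_pos: [0.6621, 0.0276, 0.1705]
tcp_rot: [0.001, 0.007, 1.0, 0.0]
force: [-0.2, 0.5, -0.3]
grip_width: 1.001
grasp_force: 0.0
```

>>> carry_out(
  hand=1,
  newtons=40,
  increments=[
    {"tx": 0,"ty": 0,"tz": 0,"wx": 0,"wy": 0,"wz": 0},
    {"tx": 0,"ty": 0,"tz": 0,"wx": 0,"wy": 0,"wz": 0},
    {"tx": 0,"ty": 0,"tz": 0,"wx": 0,"wy": 0,"wz": 0},
    {"tx": 0,"ty": 0,"tz": 0,"wx": 0,"wy": 0,"wz": 0},
    {"tx": 0,"ty": 0,"tz": 0,"wx": 0,"wy": 0,"wz": 0},
    {"tx": 0,"ty": 0,"tz": 0,"wx": 0,"wy": 0,"wz": 0},
    {"tx": 0,"ty": 0,"tz": 0,"wx": 0,"wy": 0,"wz": 0},
    {"tx": 0,"ty": 0,"tz": 0,"wx": 0,"wy": 0,"wz": 0},
  ],
)

```text
t: 13.62
tool_pos: [0.6618, 0.0278, 0.1697]
tcp_rot: [0.0, 0.007, 1.0, 0.0]
force: [-1.6, 1.0, 5.3]
grip_width: 0.241
grasp_force: 39.3
```

>>> carry_out(
  increments=[
    {"tx": 0,"ty": 0,"tz": -0.04,"wx": 0,"wy": 0,"wz": 0},
    {"tx": 0,"ty": 0,"tz": -0.08,"wx": 0,"wy": 0,"wz": 0},
    {"tx": 0,"ty": 0,"tz": -0.1,"wx": 0,"wy": 0,"wz": 0},
    {"tx": 0,"ty": 0,"tz": -0.1,"wx": 0,"wy": 0,"wz": 0},
    {"tx": 0,"ty": 0,"tz": 0,"wx": 0,"wy": 0,"wz": 0},
    {"tx": 0.01,"ty": 0.08,"tz": 0,"wx": 0,"wy": 0,"wz": 0},
    {"tx": 0.01,"ty": 0.1,"tz": 0,"wx": 0,"wy": 0,"wz": 0},
    {"tx": 0.01,"ty": 0.08,"tz": 0,"wx": 0,"wy": 0,"wz": 0},
    {"tx": 0,"ty": 0,"tz": 0,"wx": 0,"wy": 0,"wz": 0},
    {"tx": 0,"ty": 0,"tz": 0,"wx": 0,"wy": 0,"wz": 0},
  ],
)

```text
t: 14.88
tool_pos: [0.655, 0.0929, 0.2491]
tcp_rot: [-0.0, 0.006, 1.0, -0.0]
force: [0.1, -0.7, -1.2]
grip_width: 0.244
grasp_force: 39.3
```

Run:
```python
from h import *
st(); go([.6555,.0926,.17],1.55)
c=shot('wrist','w4')
```

```text
t 14.88 p [0.655  0.0929 0.2491] R [[-1.0, 0.013, -0.0], [0.013, 1.0, -0.0], [0.0, -0.0, -1.0]] q [ 0.1   0.11  1.54 -0.    1.49 -1.46] F [ 0.1 -0.7 -1.2] g 0.24384158755198138 39.296947717666626
shift before turn [-0.002 -0.001  0.316] after turn [-0.002 -0.001  0.316] turn [-0.     -0.0001  0.0012] dist 0.079
```

View pics/w4.png

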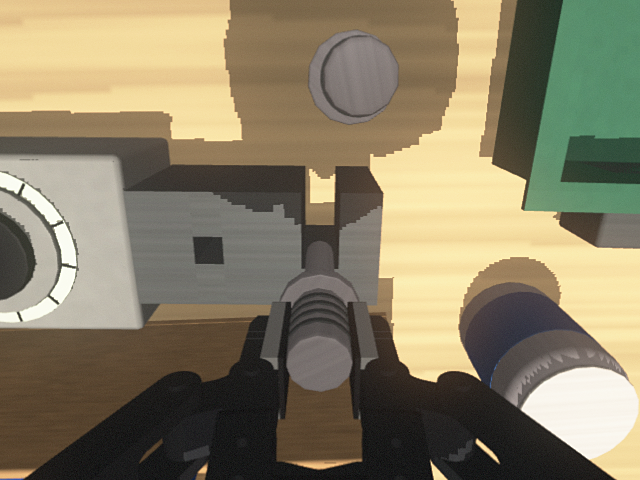

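>>> carry_out(
  increments=[
    {"tx": 0,"ty": 0,"tz": 0.05,"wx": 0,"wy": 0,"wz": 0},
    {"tx": 0,"ty": 0,"tz": 0.08,"wx": 0,"wy": 0,"wz": 0},
    {"tx": 0,"ty": 0,"tz": 0.08,"wx": 0,"wy": 0,"wz": 0},
    {"tx": 0,"ty": 0,"tz": 0.06,"wx": 0,"wy": 0,"wz": 0},
    {"tx": 0,"ty": 0,"tz": 0.041,"wx": 0,"wy": 0,"wz": 0},
    {"tx": 0,"ty": 0,"tz": 0,"wx": 0,"wy": 0,"wz": 0},
    {"tx": 0,"ty": 0,"tz": 0,"wx": 0,"wy": 0,"wz": 0},
    {"tx": 0,"ty": 0,"tz": 0,"wx": 0,"wy": 0,"wz": 0},
  ],
)

```text
t: 15.92
tool_pos: [0.6552, 0.0929, 0.1721]
tcp_rot: [0.0, 0.007, 1.0, 0.0]
force: [-0.3, 0.1, -1.3]
grip_width: 0.242
grasp_force: 39.3
```

>>> carry_out(
  increments=[
    {"tx": 0,"ty": 0,"tz": 0.008,"wx": 0,"wy": 0,"wz": 0},
    {"tx": 0,"ty": 0,"tz": 0,"wx": 0,"wy": 0,"wz": 0},
  ],
)

```text
t: 16.18
tool_pos: [0.6551, 0.0929, 0.1697]
tcp_rot: [0.0, 0.007, 1.0, 0.0]
force: [-0.1, 0.1, -1.0]
grip_width: 0.243
grasp_force: 39.3
```

>>> carry_out(
  hand=0,
  increments=[
    {"tx": 0,"ty": 0,"tz": 0,"wx": 0,"wy": 0,"wz": 0},
    {"tx": 0,"ty": 0,"tz": 0,"wx": 0,"wy": 0,"wz": 0},
    {"tx": 0,"ty": 0,"tz": 0,"wx": 0,"wy": 0,"wz": 0},
    {"tx": 0,"ty": 0,"tz": 0,"wx": 0,"wy": 0,"wz": 0},
    {"tx": 0,"ty": 0,"tz": 0,"wx": 0,"wy": 0,"wz": 0},
    {"tx": 0,"ty": 0,"tz": -0.06,"wx": 0,"wy": 0,"wz": 0},
    {"tx": 0,"ty": 0,"tz": -0.15,"wx": 0,"wy": 0,"wz": 0},
    {"tx": 0,"ty": 0,"tz": -0.2,"wx": 0,"wy": 0,"wz": 0},
    {"tx": 0,"ty": 0,"tz": -0.2,"wx": 0,"wy": 0,"wz": 0},
    {"tx": 0.15,"ty": -0.07,"tz": 0,"wx": 0,"wy": 0,"wz": 0},
    {"tx": 0.2,"ty": -0.1,"tz": 0,"wx": 0,"wy": 0,"wz": 0},
    {"tx": 0.2,"ty": -0.1,"tz": 0,"wx": 0,"wy": 0,"wz": 0},
    {"tx": 0.2,"ty": -0.1,"tz": 0,"wx": 0,"wy": 0,"wz": 0},
  ],
)

```text
t: 17.8
tool_pos: [0.4646, 0.0024, 0.3232]
tcp_rot: [0.001, 0.006, 1.0, -0.0]
force: [-0.4, 0.1, 1.3]
grip_width: 1.0
grasp_force: 0.0
```

>>> carry_out(
  increments=[
    {"tx": 0,"ty": 0,"tz": 0,"wx": 0,"wy": 0,"wz": 0.025},
    {"tx": 0,"ty": 0,"tz": 0,"wx": 0,"wy": 0,"wz": 0.025},
    {"tx": 0,"ty": 0,"tz": 0,"wx": 0,"wy": 0,"wz": 0.025},
    {"tx": 0,"ty": 0,"tz": 0,"wx": 0,"wy": 0,"wz": 0.025},
    {"tx": 0,"ty": 0,"tz": 0,"wx": 0,"wy": 0,"wz": 0.025},
    {"tx": 0,"ty": 0,"tz": 0,"wx": 0,"wy": 0,"wz": 0.025},
    {"tx": 0,"ty": 0,"tz": 0,"wx": 0,"wy": 0,"wz": 0.025},
    {"tx": 0,"ty": 0,"tz": 0,"wx": 0,"wy": 0,"wz": 0.025},
    {"tx": 0,"ty": 0,"tz": 0,"wx": 0,"wy": 0,"wz": 0.025},
    {"tx": 0,"ty": 0,"tz": 0,"wx": 0,"wy": 0,"wz": 0.022},
    {"tx": 0,"ty": 0,"tz": 0,"wx": 0,"wy": 0,"wz": 0},
    {"tx": 0,"ty": 0,"tz": 0,"wx": 0,"wy": 0,"wz": 0},
  ],
)

```text
t: 19.3
tool_pos: [0.4663, 0.0029, 0.3227]
tcp_rot: [0.0, 0.704, 0.71, 0.0]
force: [-0.8, 0.1, -0.3]
grip_width: 0.999
grasp_force: 0.0
```

Run:
```python
from h import *
st(); shot('wrist','w5')
```

```text
t 19.3 p [0.4663 0.0029 0.3227] R [[-0.009, 1.0, 0.001], [1.0, 0.009, -0.0], [-0.0, 0.001, -1.0]] q [-0.05 -0.35  1.84  0.    1.65 -0.06] F [-0.8  0.1 -0.3] g 0.9985119670381989 0.0
```

View pics/w5.png

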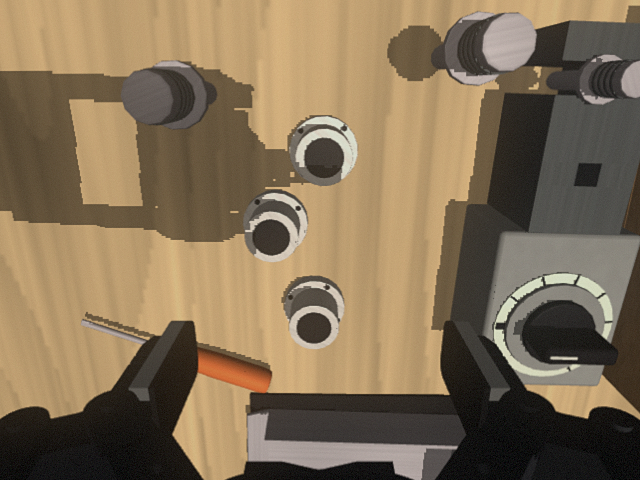

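Run:
```python
from h import *
c=load('w5')
for p in [(324,158),(272,237),(315,328)]: print(w(c,*p,.05).round(4))
for p in [(255,412),(265,440)]: print('tray',w(c,*p,.049).round(4))
print('pin',w(c,627,78,.125).round(4))
go([.47,.0315,.092],0.)
```

```text
[0.4717 0.0321 0.05  ]
[ 0.4286 -0.0347  0.05  ]
[ 0.4654 -0.1223  0.05  ]
tray [ 0.4067 -0.2184  0.049 ]
tray [ 0.4154 -0.2535  0.049 ]
pin [0.6479 0.0927 0.125 ]
shift before turn [0.114 0.015 0.922] after turn [0.114 0.015 0.922] turn [0.0001 0.     0.0013] dist 0.232
```

>>> carry_out(
  increments=[
    {"tx": 0.114,"ty": 0.02,"tz": 0.1,"wx": 0,"wy": 0,"wz": 0},
    {"tx": 0,"ty": 0,"tz": 0.2,"wx": 0,"wy": 0,"wz": 0},
    {"tx": 0,"ty": 0,"tz": 0.2,"wx": 0,"wy": 0,"wz": 0},
    {"tx": 0,"ty": 0,"tz": 0.2,"wx": 0,"wy": 0,"wz": 0},
    {"tx": 0,"ty": 0,"tz": 0.15,"wx": 0,"wy": 0,"wz": 0},
    {"tx": 0,"ty": 0,"tz": 0.072,"wx": 0,"wy": 0,"wz": 0},
    {"tx": 0,"ty": 0,"tz": 0,"wx": 0,"wy": 0,"wz": 0},
    {"tx": 0,"ty": 0,"tz": 0,"wx": 0,"wy": 0,"wz": 0},
  ],
)

```text
t: 20.35
tool_pos: [0.472, 0.0314, 0.0933]
tcp_rot: [0.001, 0.705, 0.709, 0.001]
force: [0.1, -0.9, 0.4]
grip_width: 0.997
grasp_force: 0.0
```

>>> carry_out(
  hand=1,
  newtons=40,
  increments=[
    {"tx": 0,"ty": 0,"tz": 0,"wx": 0,"wy": 0,"wz": 0},
    {"tx": 0,"ty": 0,"tz": 0,"wx": 0,"wy": 0,"wz": 0},
    {"tx": 0,"ty": 0,"tz": 0,"wx": 0,"wy": 0,"wz": 0},
    {"tx": 0,"ty": 0,"tz": 0,"wx": 0,"wy": 0,"wz": 0},
    {"tx": 0,"ty": 0,"tz": 0,"wx": 0,"wy": 0,"wz": 0},
    {"tx": 0,"ty": 0,"tz": 0,"wx": 0,"wy": 0,"wz": 0},
    {"tx": 0,"ty": 0,"tz": -0.2,"wx": 0,"wy": 0,"wz": 0},
    {"tx": 0,"ty": 0,"tz": -0.2,"wx": 0,"wy": 0,"wz": 0},
    {"tx": 0,"ty": 0,"tz": -0.2,"wx": 0,"wy": 0,"wz": 0},
    {"tx": 0,"ty": 0,"tz": -0.2,"wx": 0,"wy": 0,"wz": 0},
    {"tx": -0.2,"ty": 0,"tz": 0,"wx": 0,"wy": 0,"wz": 0},
    {"tx": -0.2,"ty": 0.01,"tz": 0,"wx": 0,"wy": 0,"wz": 0},
    {"tx": -0.2,"ty": 0.01,"tz": 0,"wx": 0,"wy": 0,"wz": 0},
    {"tx": -0.2,"ty": 0.01,"tz": 0,"wx": 0,"wy": 0,"wz": 0},
    {"tx": -0.2,"ty": 0.01,"tz": 0,"wx": 0,"wy": 0,"wz": 0},
    {"tx": -0.1,"ty": 0,"tz": 0,"wx": 0,"wy": 0,"wz": 0},
    {"tx": 0,"ty": 0,"tz": 0,"wx": 0,"wy": 0,"wz": 0},
  ],
)

```text
t: 22.48
tool_pos: [0.4825, -0.2449, 0.2914]
tcp_rot: [-0.0, 0.706, 0.708, -0.0]
force: [-1.1, 0.8, -1.8]
grip_width: 0.517
grasp_force: 41.3
```

Run:
```python
from h import *
st(); shot('wrist','w6')
```

```text
t 22.48 p [ 0.4825 -0.2449  0.2914] R [[-0.003, 1.0, -0.001], [1.0, 0.003, 0.0], [0.0, -0.001, -1.0]] q [-0.52 -0.17  1.75 -0.    1.57 -0.52] F [-1.1  0.8 -1.8] g 0.5174643513286977 41.252573132514954
```

View pics/w6.png

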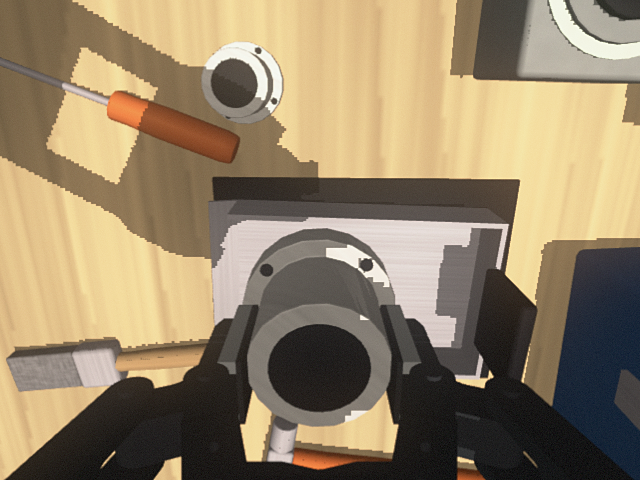

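Run:
```python
from h import *
c=load('w6')
for n,p,z in [('C',(235,83),.05),('mat',(214,178),.004),('mat',(519,180),.004),('corner+x+y',(508,223),.049),('lip+y',(210,203),.016),('wall top -x end',(232,200),.049),('plate top near',(489,270),.114),('plate',(536,310),.114),('wall x inner',(481,378),.049)]: print(n,w(c,*p,z).round(4))
```

```text
C [ 0.4262 -0.1597  0.05  ]
mat [ 0.3955 -0.235   0.004 ]
mat [ 0.6521 -0.2358  0.004 ]
corner+x+y [ 0.6277 -0.2595  0.049 ]
lip+y [ 0.3936 -0.2535  0.016 ]
wall top -x end [ 0.4188 -0.2422  0.049 ]
plate top near [ 0.5903 -0.2699  0.114 ]
plate [ 0.6247 -0.2981  0.114 ]
wall x inner [ 0.6251 -0.4008  0.049 ]
```

>>> carry_out(
  increments=[
    {"tx": -0.15,"ty": 0.1,"tz": 0,"wx": 0,"wy": 0,"wz": 0},
    {"tx": -0.15,"ty": 0.09,"tz": 0.05,"wx": 0,"wy": 0,"wz": 0},
    {"tx": -0.16,"ty": 0.09,"tz": 0.1,"wx": 0,"wy": 0,"wz": 0},
    {"tx": 0,"ty": 0,"tz": 0.15,"wx": 0,"wy": 0,"wz": 0},
    {"tx": 0,"ty": 0,"tz": 0.15,"wx": 0,"wy": 0,"wz": 0},
    {"tx": 0,"ty": 0,"tz": 0.15,"wx": 0,"wy": 0,"wz": 0},
    {"tx": 0,"ty": 0,"tz": 0.1,"wx": 0,"wy": 0,"wz": 0},
    {"tx": 0,"ty": 0,"tz": 0.05,"wx": 0,"wy": 0,"wz": 0},
    {"tx": 0,"ty": 0,"tz": 0,"wx": 0,"wy": 0,"wz": 0},
    {"tx": 0,"ty": 0,"tz": 0,"wx": 0,"wy": 0,"wz": 0},
  ],
)

```text
t: 23.78
tool_pos: [0.5539, -0.3581, 0.1055]
tcp_rot: [0.001, 0.705, 0.709, 0.0]
force: [-0.2, 0.4, -0.8]
grip_width: 0.52
grasp_force: 41.6
```

>>> carry_out(
  increments=[
    {"tx": 0,"ty": 0,"tz": 0.011,"wx": 0,"wy": 0,"wz": 0},
    {"tx": 0,"ty": 0,"tz": 0,"wx": 0,"wy": 0,"wz": 0},
  ],
)

```text
t: 24.02
tool_pos: [0.5533, -0.3582, 0.1018]
tcp_rot: [0.0, 0.705, 0.709, 0.0]
force: [-1.2, -0.1, 0.1]
grip_width: 0.52
grasp_force: 41.6
```

>>> carry_out(
  hand=0.2,
  increments=[
    {"tx": 0,"ty": 0,"tz": 0,"wx": 0,"wy": 0,"wz": 0},
    {"tx": 0,"ty": 0,"tz": 0,"wx": 0,"wy": 0,"wz": 0},
    {"tx": 0,"ty": 0,"tz": 0,"wx": 0,"wy": 0,"wz": 0},
    {"tx": 0,"ty": 0,"tz": 0,"wx": 0,"wy": 0,"wz": 0},
    {"tx": 0,"ty": 0,"tz": -0.1,"wx": 0,"wy": 0,"wz": 0},
    {"tx": 0,"ty": 0,"tz": -0.15,"wx": 0,"wy": 0,"wz": 0},
    {"tx": 0,"ty": 0,"tz": -0.2,"wx": 0,"wy": 0,"wz": 0},
    {"tx": 0,"ty": 0,"tz": -0.2,"wx": 0,"wy": 0,"wz": 0},
    {"tx": 0,"ty": 0,"tz": -0.15,"wx": 0,"wy": 0,"wz": 0},
    {"tx": 0.2,"ty": -0.07,"tz": 0,"wx": 0,"wy": 0,"wz": 0},
    {"tx": 0.2,"ty": -0.07,"tz": 0,"wx": 0,"wy": 0,"wz": 0},
    {"tx": 0.2,"ty": -0.07,"tz": 0,"wx": 0,"wy": 0,"wz": 0},
    {"tx": 0.2,"ty": -0.07,"tz": 0,"wx": 0,"wy": 0,"wz": 0},
    {"tx": 0.2,"ty": -0.07,"tz": 0,"wx": 0,"wy": 0,"wz": 0},
    {"tx": 0.2,"ty": -0.07,"tz": 0,"wx": 0,"wy": 0,"wz": 0},
    {"tx": 0,"ty": 0,"tz": 0,"wx": 0,"wy": 0,"wz": 0},
    {"tx": 0,"ty": 0,"tz": 0,"wx": 0,"wy": 0,"wz": 0},
  ],
)

```text
t: 26.15
tool_pos: [0.4469, -0.0588, 0.3017]
tcp_rot: [0.0, 0.705, 0.709, 0.0]
force: [-0.2, -0.3, -0.2]
grip_width: 0.797
grasp_force: 0.0
```

Run:
```python
from h import *
st(); c=shot('wrist','w7')
print([px(c,np.array(p)).round() for p in([.4286,-.0347,.05],[.4262,-.1597,.05],[.553,-.359,.058])])
```

```text
t 26.15 p [ 0.4469 -0.0588  0.3017] R [[-0.006, 1.0, 0.001], [1.0, 0.006, -0.0], [-0.0, 0.001, -1.0]] q [-0.19 -0.39  1.9  -0.    1.63 -0.19] F [-0.2 -0.3 -0.2] g 0.7972322561265726 0.0
[array([293., 169.]), array([292., 316.]), array([423., 499.])]
```

View pics/w7.png

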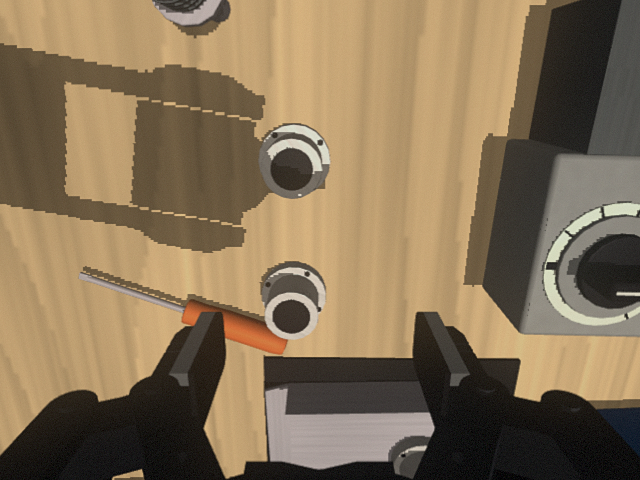

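Run:
```python
from h import *
c=load('w7')
a=w(c,190,313,.02);b=w(c,282,346,.02);C=np.array([.4262,-.1597])
d=(b-a)[:2]; d/=np.linalg.norm(d); n=np.array([-d[1],d[0]]); print(a,b,'yaw',np.arctan2(d[1],d[0]),'dist',n@(C-a[:2]),'along from end',d@(C-b[:2]))
lo=[w(c,*p,.015)[:2] for p in [(184,323),(283,354)]]; hi=[w(c,*p,.015)[:2] for p in [(192,299),(285,334)]]
print('lower edge',[(n@(C-q)).round(3) for q in lo],'upper',[(n@(C-q)).round(3) for q in hi])
go([.4262,-.1597,.2],-.35)
```

```text
[ 0.33023549 -0.17440681  0.02      ] [ 0.41436119 -0.20933552  0.02      ] yaw -0.3935379483218635 dist 0.05038098424867429 along from end -0.008099324801533442
lower edge [np.float64(0.066), np.float64(0.062)] upper [np.float64(0.039), np.float64(0.04)]
shift before turn [-0.401 -0.085  0.406] after turn [-0.406  0.06   0.406] turn [0.     0.     0.0565] dist 0.144
```

>>> carry_out(
  hand=0,
  increments=[
    {"tx": -0.134,"ty": -0.028,"tz": 0,"wx": 0,"wy": 0,"wz": 0},
    {"tx": -0.134,"ty": -0.028,"tz": 0,"wx": 0,"wy": 0,"wz": 0},
    {"tx": -0.134,"ty": -0.028,"tz": 0,"wx": 0,"wy": 0,"wz": 0},
    {"tx": 0,"ty": 0,"tz": 0,"wx": 0,"wy": 0,"wz": 0.021},
    {"tx": 0,"ty": 0,"tz": 0.1,"wx": 0,"wy": 0,"wz": 0.021},
    {"tx": 0,"ty": 0,"tz": 0.15,"wx": 0,"wy": 0,"wz": 0.021},
    {"tx": 0,"ty": 0,"tz": 0.15,"wx": 0,"wy": 0,"wz": 0},
    {"tx": 0,"ty": 0,"tz": 0,"wx": 0,"wy": 0,"wz": 0},
  ],
)

```text
t: 27.2
tool_pos: [0.4254, -0.1599, 0.199]
tcp_rot: [-0.002, 0.831, 0.556, -0.001]
force: [-0.5, -1.1, 0.2]
grip_width: 1.003
grasp_force: 0.0
```

Run:
```python
from h import *
st(); go([.4262,-.1597,.0935],-.39)
```

```text
t 27.2 p [ 0.4254 -0.1599  0.199 ] R [[0.382, 0.924, -0.004], [0.924, -0.382, 0.002], [0.0, -0.005, -1.0]] q [-0.42 -0.33  2.03 -0.    1.45 -0.02] F [-0.5 -1.1  0.2] g 1.0031106417205573 0.0
shift before turn [0.002 0.005 0.422] after turn [0.002 0.003 0.422] turn [-0.0008 -0.     -0.0003] dist 0.106
```

>>> carry_out(
  increments=[
    {"tx": 0,"ty": 0,"tz": 0.15,"wx": 0,"wy": 0,"wz": 0},
    {"tx": 0,"ty": 0,"tz": 0.15,"wx": 0,"wy": 0,"wz": 0},
    {"tx": 0,"ty": 0,"tz": 0.08,"wx": 0,"wy": 0,"wz": 0},
    {"tx": 0,"ty": 0,"tz": 0.04,"wx": 0,"wy": 0,"wz": 0},
    {"tx": 0,"ty": 0,"tz": 0,"wx": 0,"wy": 0,"wz": 0},
    {"tx": 0,"ty": 0,"tz": 0,"wx": 0,"wy": 0,"wz": 0},
  ],
)

```text
t: 27.95
tool_pos: [0.4268, -0.1597, 0.0978]
tcp_rot: [0.001, 0.831, 0.556, 0.0]
force: [1.0, 0.4, -0.0]
grip_width: 0.999
grasp_force: 0.0
```

>>> carry_out(
  hand=1,
  newtons=40,
  increments=[
    {"tx": 0,"ty": 0,"tz": 0,"wx": 0,"wy": 0,"wz": 0},
    {"tx": 0,"ty": 0,"tz": 0,"wx": 0,"wy": 0,"wz": 0},
    {"tx": 0,"ty": 0,"tz": 0,"wx": 0,"wy": 0,"wz": 0},
    {"tx": 0,"ty": 0,"tz": 0,"wx": 0,"wy": 0,"wz": 0},
    {"tx": 0,"ty": 0,"tz": 0,"wx": 0,"wy": 0,"wz": 0},
    {"tx": 0,"ty": 0,"tz": 0,"wx": 0,"wy": 0,"wz": 0},
    {"tx": 0,"ty": 0,"tz": -0.15,"wx": 0,"wy": 0,"wz": 0},
    {"tx": 0,"ty": 0,"tz": -0.2,"wx": 0,"wy": 0,"wz": 0},
    {"tx": 0,"ty": 0,"tz": -0.15,"wx": 0,"wy": 0,"wz": -0.02},
    {"tx": 0,"ty": 0,"tz": 0,"wx": 0,"wy": 0,"wz": -0.02},
    {"tx": 0,"ty": 0,"tz": 0,"wx": 0,"wy": 0,"wz": -0.022},
    {"tx": 0,"ty": 0,"tz": 0,"wx": 0,"wy": 0,"wz": 0},
    {"tx": 0,"ty": 0,"tz": 0,"wx": 0,"wy": 0,"wz": 0},
  ],
)

```text
t: 29.58
tool_pos: [0.4262, -0.1593, 0.2213]
tcp_rot: [-0.0, 0.708, 0.706, -0.0]
force: [-0.4, 0.4, 0.1]
grip_width: 0.516
grasp_force: 41.2
```

Run:
```python
from h import *
st(); go([.5025,-.2935,.1025],0.)
```

```text
t 29.57 p [ 0.4262 -0.1593  0.2213] R [[0.004, 1.0, -0.0], [1.0, -0.004, 0.0], [0.0, -0.0, -1.0]] q [-0.41 -0.35  2.    0.    1.49 -0.41] F [-0.4  0.4  0.1] g 0.516101349430672 41.20622634887695
shift before turn [-0.536  0.307  0.475] after turn [-0.537  0.305  0.475] turn [-0.     -0.     -0.0006] dist 0.195
```

>>> carry_out(
  increments=[
    {"tx": -0.14,"ty": 0.08,"tz": 0,"wx": 0,"wy": 0,"wz": 0},
    {"tx": -0.2,"ty": 0.11,"tz": 0,"wx": 0,"wy": 0,"wz": 0},
    {"tx": -0.197,"ty": 0.116,"tz": 0,"wx": 0,"wy": 0,"wz": 0},
    {"tx": 0,"ty": 0,"tz": 0.15,"wx": 0,"wy": 0,"wz": 0},
    {"tx": 0,"ty": 0,"tz": 0.15,"wx": 0,"wy": 0,"wz": 0},
    {"tx": 0,"ty": 0,"tz": 0.1,"wx": 0,"wy": 0,"wz": 0},
    {"tx": 0,"ty": 0,"tz": 0.065,"wx": 0,"wy": 0,"wz": 0},
    {"tx": 0,"ty": 0,"tz": 0,"wx": 0,"wy": 0,"wz": 0},
    {"tx": 0,"ty": 0,"tz": 0,"wx": 0,"wy": 0,"wz": 0},
  ],
)

```text
t: 30.7
tool_pos: [0.5029, -0.2937, 0.1057]
tcp_rot: [0.0, 0.708, 0.707, 0.0]
force: [-0.2, -0.9, -1.0]
grip_width: 0.514
grasp_force: 44.4
```

>>> carry_out(
  hand=0.2,
  increments=[
    {"tx": 0,"ty": 0,"tz": 0,"wx": 0,"wy": 0,"wz": 0},
    {"tx": 0,"ty": 0,"tz": 0,"wx": 0,"wy": 0,"wz": 0},
    {"tx": 0,"ty": 0,"tz": 0,"wx": 0,"wy": 0,"wz": 0},
    {"tx": 0,"ty": 0,"tz": 0,"wx": 0,"wy": 0,"wz": 0},
    {"tx": 0,"ty": 0,"tz": -0.1,"wx": 0,"wy": 0,"wz": 0},
    {"tx": 0,"ty": 0,"tz": -0.15,"wx": 0,"wy": 0,"wz": 0},
    {"tx": 0,"ty": 0,"tz": -0.2,"wx": 0,"wy": 0,"wz": 0},
    {"tx": 0,"ty": 0,"tz": -0.1,"wx": 0,"wy": 0,"wz": 0},
    {"tx": 0.16,"ty": -0.05,"tz": 0,"wx": 0,"wy": 0,"wz": 0},
    {"tx": 0.2,"ty": -0.05,"tz": 0,"wx": 0,"wy": 0,"wz": 0},
    {"tx": 0.2,"ty": -0.05,"tz": 0,"wx": 0,"wy": 0,"wz": 0},
    {"tx": 0.2,"ty": -0.05,"tz": 0,"wx": 0,"wy": 0,"wz": 0},
    {"tx": 0.1,"ty": -0.05,"tz": 0,"wx": 0,"wy": 0,"wz": 0},
    {"tx": 0,"ty": 0,"tz": 0,"wx": 0,"wy": 0,"wz": 0},
    {"tx": 0,"ty": 0,"tz": 0,"wx": 0,"wy": 0,"wz": 0},
  ],
)

```text
t: 32.58
tool_pos: [0.4405, -0.0789, 0.2428]
tcp_rot: [0.0, 0.707, 0.707, 0.0]
force: [-0.8, -1.0, 0.3]
grip_width: 0.796
grasp_force: 0.0
```

Run:
```python
from h import *
st(); c=shot('wrist','w8'); go([.4286,-.0347,.0935],0.)
q=px(c,np.array([.4286,-.0347,.05])); print(q)
g=cv2.cvtColor(c['pixels'],cv2.COLOR_RGB2GRAY)
t=cv2.GaussianBlur(g,(0,0),5); u,v=q.astype(int); s=t[v-70:v+70,u-70:u+70]; m=np.unravel_index(s.argmin(),s.shape); print('darkest',u-70+m[1],v-70+m[0],s.min())
st2=shot('top','top1')
```

```text
t 32.58 p [ 0.4405 -0.0789  0.2428] R [[0.001, 1.0, 0.0], [1.0, -0.001, -0.0], [-0.0, 0.0, -1.0]] q [-0.23 -0.38  1.99 -0.    1.53 -0.23] F [-0.8 -1.   0.3] g 0.7964188743911751 0.0
shift before turn [ 0.178 -0.048  0.597] after turn [ 0.178 -0.048  0.597] turn [ 0.      0.     -0.0002] dist 0.156
[296.77112698 154.31487717]
darkest 282 142 52
```

Run:
```python
from h import *
c=load('w8'); hsv=cv2.cvtColor(c['pixels'],cv2.COLOR_RGB2HSV)
m=((hsv[:,:,2]<75)&(hsv[:,:,1]<80)).astype(np.uint8); m=cv2.morphologyEx(m,cv2.MORPH_OPEN,np.ones((5,5)))
n,l,s,ce=cv2.connectedComponentsWithStats(m)
for i in range(1,n):
    if s[i,4]>200: print(s[i],ce[i].round(1), w(c,*ce[i],.05).round(4))
crop('w8','c8',200,50,420,215,3)
```

```text
[616  40  24  34 459] [629.6  56.4] [0.6183 0.0206 0.05  ]
[  522    75   118   274 16386] [577.2 211.6] [ 0.6062 -0.071   0.05  ]
[ 270  129   51   51 2042] [295.4 154.3] [ 0.4277 -0.0347  0.05  ]
[616 267  18  20 213] [625.4 274.2] [ 0.6473 -0.1146  0.05  ]
[ 171  312   43   62 1010] [191.7 344.6] [ 0.3517 -0.1688  0.05  ]
[ 425  312   43   62 1025] [446.  344.9] [ 0.5321 -0.1692  0.05  ]
[388 386  22  16 219] [398.8 394.4] [ 0.5012 -0.2119  0.05  ]
[ 290  392  146   55 6030] [362.5 424. ] [ 0.4751 -0.2394  0.05  ]
[113 436  29  18 256] [128.6 443.7] [ 0.2934 -0.2588  0.05  ]
[365 451  55  17 718] [394.4 457.3] [ 0.5014 -0.2725  0.05  ]
```

View pics/c8.png

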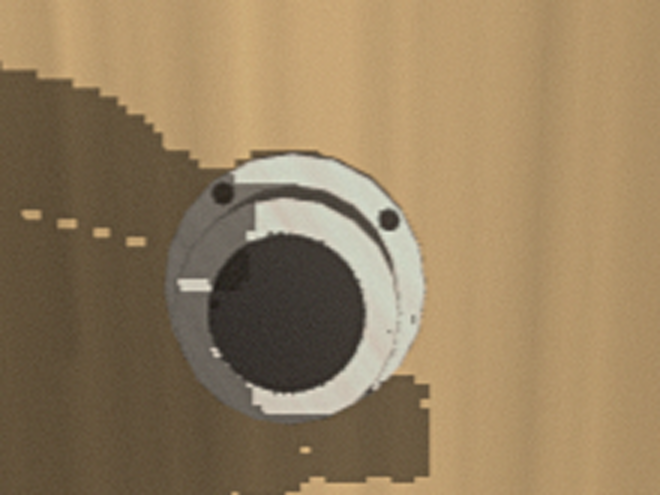

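The crop shows the flange's hole centred at about (287,313) in the crop, which is about (295.5,154) in the full picture. The flange is still at (0.428, -0.035), so I'll grasp it there.

>>> carry_out(
  hand=0,
  increments=[
    {"tx": 0.1,"ty": -0.025,"tz": 0,"wx": 0,"wy": 0,"wz": 0},
    {"tx": 0.077,"ty": -0.025,"tz": 0,"wx": 0,"wy": 0,"wz": 0},
    {"tx": 0,"ty": 0,"tz": 0.1,"wx": 0,"wy": 0,"wz": 0},
    {"tx": 0,"ty": 0,"tz": 0.2,"wx": 0,"wy": 0,"wz": 0},
    {"tx": 0,"ty": 0,"tz": 0.15,"wx": 0,"wy": 0,"wz": 0},
    {"tx": 0,"ty": 0,"tz": 0.1,"wx": 0,"wy": 0,"wz": 0},
    {"tx": 0,"ty": 0,"tz": 0.045,"wx": 0,"wy": 0,"wz": 0},
    {"tx": 0,"ty": 0,"tz": 0,"wx": 0,"wy": 0,"wz": 0},
    {"tx": 0,"ty": 0,"tz": 0,"wx": 0,"wy": 0,"wz": 0},
  ],
)

```text
t: 33.8
tool_pos: [0.4284, -0.0345, 0.095]
tcp_rot: [0.001, 0.707, 0.707, 0.0]
force: [0.3, 0.1, 0.7]
grip_width: 0.999
grasp_force: 0.0
```

>>> carry_out(
  hand=1,
  newtons=40,
  increments=[
    {"tx": 0,"ty": 0,"tz": 0,"wx": 0,"wy": 0,"wz": 0},
    {"tx": 0,"ty": 0,"tz": 0,"wx": 0,"wy": 0,"wz": 0},
    {"tx": 0,"ty": 0,"tz": 0,"wx": 0,"wy": 0,"wz": 0},
    {"tx": 0,"ty": 0,"tz": 0,"wx": 0,"wy": 0,"wz": 0},
    {"tx": 0,"ty": 0,"tz": 0,"wx": 0,"wy": 0,"wz": 0},
    {"tx": 0,"ty": 0,"tz": 0,"wx": 0,"wy": 0,"wz": 0},
    {"tx": 0,"ty": 0,"tz": -0.15,"wx": 0,"wy": 0,"wz": 0},
    {"tx": 0,"ty": 0,"tz": -0.2,"wx": 0,"wy": 0,"wz": 0},
    {"tx": 0,"ty": 0,"tz": -0.2,"wx": 0,"wy": 0,"wz": 0},
    {"tx": -0.2,"ty": 0,"tz": 0,"wx": 0,"wy": 0,"wz": 0},
    {"tx": -0.2,"ty": 0,"tz": 0,"wx": 0,"wy": 0,"wz": 0},
    {"tx": -0.2,"ty": 0,"tz": 0,"wx": 0,"wy": 0,"wz": 0},
    {"tx": -0.2,"ty": 0.05,"tz": 0,"wx": 0,"wy": 0,"wz": 0},
    {"tx": -0.2,"ty": 0.05,"tz": 0,"wx": 0,"wy": 0,"wz": 0},
    {"tx": -0.2,"ty": 0,"tz": 0,"wx": 0,"wy": 0,"wz": 0},
    {"tx": 0,"ty": 0,"tz": 0,"wx": 0,"wy": 0,"wz": 0},
  ],
)

```text
t: 35.8
tool_pos: [0.4522, -0.3368, 0.2307]
tcp_rot: [-0.001, 0.708, 0.706, -0.0]
force: [0.3, 0.1, -1.4]
grip_width: 0.52
grasp_force: 41.2
```

Run:
```python
from h import *
st(); go([.452,-.360,.104],0.)
```

```text
t 35.8 p [ 0.4522 -0.3368  0.2307] R [[0.004, 1.0, -0.001], [1.0, -0.004, 0.0], [0.0, -0.001, -1.0]] q [-0.69 -0.1   1.78 -0.    1.46 -0.68] F [ 0.3  0.1 -1.4] g 0.5201552623162099 41.248236894607544
shift before turn [-0.093  0.     0.507] after turn [-0.093 -0.001  0.507] turn [-0.0002 -0.0001 -0.0006] dist 0.129
```

>>> carry_out(
  increments=[
    {"tx": -0.093,"ty": 0,"tz": 0.05,"wx": 0,"wy": 0,"wz": 0},
    {"tx": 0,"ty": 0,"tz": 0.15,"wx": 0,"wy": 0,"wz": 0},
    {"tx": 0,"ty": 0,"tz": 0.15,"wx": 0,"wy": 0,"wz": 0},
    {"tx": 0,"ty": 0,"tz": 0.1,"wx": 0,"wy": 0,"wz": 0},
    {"tx": 0,"ty": 0,"tz": 0.055,"wx": 0,"wy": 0,"wz": 0},
    {"tx": 0,"ty": 0,"tz": 0,"wx": 0,"wy": 0,"wz": 0},
    {"tx": 0,"ty": 0,"tz": 0,"wx": 0,"wy": 0,"wz": 0},
  ],
)

```text
t: 36.67
tool_pos: [0.453, -0.3578, 0.1064]
tcp_rot: [0.001, 0.707, 0.707, 0.0]
force: [-0.6, -0.1, -1.3]
grip_width: 0.517
grasp_force: 41.1
```

>>> carry_out(
  hand=0.2,
  increments=[
    {"tx": 0,"ty": 0,"tz": 0,"wx": 0,"wy": 0,"wz": 0},
    {"tx": 0,"ty": 0,"tz": 0,"wx": 0,"wy": 0,"wz": 0},
    {"tx": 0,"ty": 0,"tz": 0,"wx": 0,"wy": 0,"wz": 0},
    {"tx": 0,"ty": 0,"tz": 0,"wx": 0,"wy": 0,"wz": 0},
    {"tx": 0,"ty": 0,"tz": -0.1,"wx": 0,"wy": 0,"wz": 0},
    {"tx": 0,"ty": 0,"tz": -0.15,"wx": 0,"wy": 0,"wz": 0},
    {"tx": 0,"ty": 0,"tz": -0.2,"wx": 0,"wy": 0,"wz": 0},
    {"tx": 0,"ty": 0,"tz": -0.2,"wx": 0,"wy": 0,"wz": 0},
    {"tx": 0,"ty": 0,"tz": -0.2,"wx": 0,"wy": 0,"wz": 0},
    {"tx": 0.15,"ty": 0,"tz": -0.1,"wx": 0,"wy": 0,"wz": 0},
    {"tx": 0.15,"ty": 0.1,"tz": 0,"wx": 0,"wy": 0,"wz": 0},
    {"tx": 0.15,"ty": 0.1,"tz": 0,"wx": 0,"wy": 0,"wz": 0},
    {"tx": 0,"ty": 0,"tz": 0,"wx": 0,"wy": 0,"wz": 0},
    {"tx": 0,"ty": 0,"tz": 0,"wx": 0,"wy": 0,"wz": 0},
  ],
)

```text
t: 38.42
tool_pos: [0.5026, -0.2453, 0.3426]
tcp_rot: [-0.0, 0.707, 0.707, -0.0]
force: [-0.7, -0.0, -0.5]
grip_width: 0.794
grasp_force: 0.0
```

Run:
```python
from h import *
st(); c=shot('wrist','w9'); shot('top','top2')
```

```text
t 38.42 p [ 0.5026 -0.2453  0.3426] R [[0.0, 1.0, -0.0], [1.0, -0.0, -0.0], [-0.0, -0.0, -1.0]] q [-0.5  -0.14  1.64 -0.    1.65 -0.5 ] F [-0.7 -0.  -0.5] g 0.7942087957901727 0.0
```

View pics/w9.png

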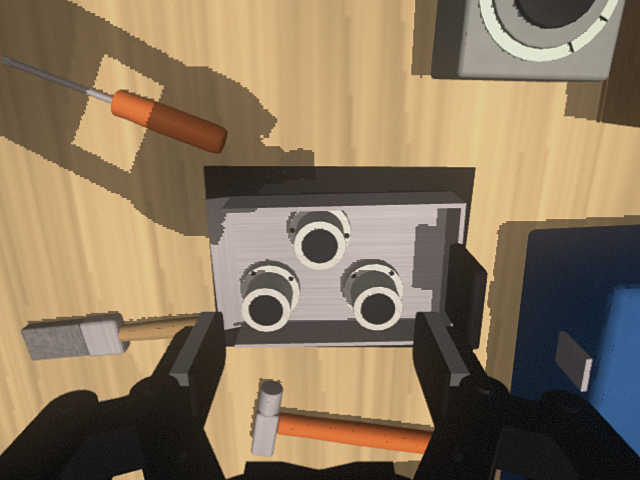

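Run:
```python
from h import *
from scipy.optimize import least_squares
c=load('w9')
obs=[((466,204),(.107,.071,.045)),((217,346),(-.130,-.071,.012)),((208,211),(-.130,.071,.012)),((464,244),(.095,.035,.110)),((487,272),(.107,.035,.110)),((479,348),(.107,-.035,.110))]
def T(p,m): x,y,a=p; return np.array([x+np.cos(a)*m[0]-np.sin(a)*m[1],y+np.sin(a)*m[0]+np.cos(a)*m[1],.004+m[2]])
f=lambda p: np.concatenate([px(c,T(p,m))-np.array(o) for o,m in obs])
s=least_squares(f,[.522,-.327,-.02],loss='soft_l1'); print(s.x.round(4),f(s.x).reshape(-1,2).round(1).tolist())
print('model plate',[px(c,T(s.x,m)).round() for m in [(.095,.035,.11),(.107,.035,.11),(.107,-.035,.11),(.095,-.035,.11),(.107,.035,.045)]])
print('handle',T(s.x,(.101,0,.085)))
print('mat corners',[w(c,u,v,.004).round(4) for u,v in[(205,167),(475,168)]])
cc=load('top2')
h=T(s.x,(.101,0,.085)); go([h[0],h[1],h[2]+.054],s.x[2])
```

```text
[ 0.5257 -0.337   0.068 ] [[-5.2, -0.7], [5.1, -7.1], [-7.0, -0.3], [5.7, 28.6], [-1.4, -0.4], [1.5, 2.5]]
model plate [array([470., 273.]), array([486., 272.]), array([480., 351.]), array([466., 351.]), array([459., 242.])]
handle [ 0.62641735 -0.3301556   0.089     ]
mat corners [array([ 0.3954, -0.2352,  0.004 ]), array([ 0.6527, -0.2362,  0.004 ])]
shift before turn [-0.336  0.497  0.798] after turn [-0.37   0.472  0.798] turn [-0.      0.     -0.0111] dist 0.25
```

Run:
```python
from h import *
from scipy.optimize import least_squares
c=load('w9')
obs=[((466,204),(.107,.071,.045)),((217,346),(-.130,-.071,.012)),((208,211),(-.130,.071,.012)),((464,244),(.107,.035,.045)),((487,272),(.107,.035,.110)),((479,348),(.107,-.035,.110))]
def T(p,m): x,y,a=p; return np.array([x+np.cos(a)*m[0]-np.sin(a)*m[1],y+np.sin(a)*m[0]+np.cos(a)*m[1],.004+m[2]])
f=lambda p: np.concatenate([px(c,T(p,m))-np.array(o) for o,m in obs])
s=least_squares(f,[.522,-.327,-.02],loss='soft_l1'); print(s.x.round(4),f(s.x).reshape(-1,2).round(1).tolist())
h=T(s.x,(.101,0,.085)); print(h); go([h[0],h[1],h[2]+.054],s.x[2])
i=cv2.imread('pics/w9.png')
def poly(P): cv2.polylines(i,[np.array([px(c,T(s.x,m)) for m in P]).round().astype(int)],True,(0,255,0),1)
poly([(.107,.071,.045),(.107,-.071,.045),(-.107,-.071,.045),(-.107,.071,.045)]);poly([(.107,.035,.11),(.107,-.035,.11),(.095,-.035,.11),(.095,.035,.11)]);poly([(.107,.035,.11),(.107,-.035,.11),(.107,-.035,.045),(.107,.035,.045)]);poly([(-.13,.071,.012),(-.13,-.071,.012)])
cv2.imwrite('pics/c9.png',cv2.resize(i[160:370,190:510],None,fx=2.4,fy=2.4))
```

```text
[ 0.5276 -0.3375  0.0644] [[-2.7, 0.2], [6.7, -7.1], [-4.7, -0.3], [-2.5, -1.1], [1.2, 0.6], [3.6, 3.4]]
[ 0.6283953  -0.33099593  0.089     ]
shift before turn [-0.34   0.505  0.798] after turn [-0.372  0.481  0.798] turn [-0.      0.     -0.0105] dist 0.251
```

View pics/c9.png

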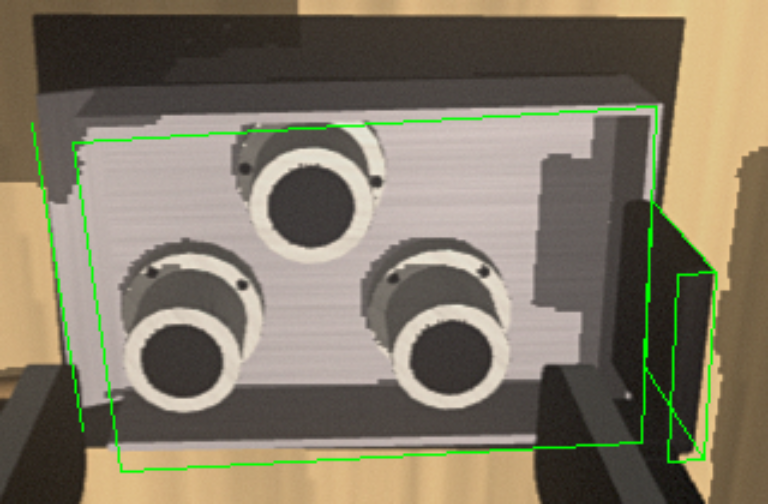

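Run:
```python
from h import *
from scipy.optimize import least_squares
c=load('w9')
obs=[((660,103),(.107,.071,.045)),((110,448),(-.107,-.071,.045)),((716,272),(.107,.035,.110)),((655,203),(.107,.035,.045)),((695,453),(.107,-.035,.110))]
obs=[((u/2.4+190,v/2.4+160),m) for (u,v),m in obs]
def T(p,m): x,y,a=p; return np.array([x+np.cos(a)*m[0]-np.sin(a)*m[1],y+np.sin(a)*m[0]+np.cos(a)*m[1],.004+m[2]])
f=lambda p: np.concatenate([px(c,T(p,m))-np.array(o) for o,m in obs])
s=least_squares(f,[.522,-.327,-.02],loss='soft_l1'); print(s.x.round(4),f(s.x).reshape(-1,2).round(1).tolist())
h=T(s.x,(.101,0,.085)); print(h); go([h[0],h[1],h[2]+.056],s.x[2])
```

```text
[ 0.5264 -0.3322  0.0203] [[0.8, 0.6], [-1.3, 0.9], [0.7, -1.4], [-0.8, -2.3], [-0.0, 2.2]]
[ 0.6273896  -0.33018913  0.089     ]
shift before turn [-0.336  0.501  0.79 ] after turn [-0.347  0.494  0.79 ] turn [-0.      0.     -0.0035] dist 0.249
```

Run:
```python
from h import *
c=load('top0')
for v in (187,191):
  for z in (0,.05,.1): print(v,z,w(c,395,v,z).round(3))
```

```text
187 0 [ 0.728 -0.353  0.   ]
187 0.05 [ 0.715 -0.346  0.05 ]
187 0.1 [ 0.702 -0.338  0.1  ]
191 0 [ 0.714 -0.353  0.   ]
191 0.05 [ 0.702 -0.345  0.05 ]
191 0.1 [ 0.689 -0.338  0.1  ]
```

>>> carry_out(
  hand=0.55,
  increments=[
    {"tx": -0.1,"ty": 0.14,"tz": 0,"wx": 0,"wy": 0,"wz": -0.0035},
    {"tx": -0.118,"ty": 0.18,"tz": 0,"wx": 0,"wy": 0,"wz": 0},
    {"tx": -0.118,"ty": 0.18,"tz": 0,"wx": 0,"wy": 0,"wz": 0},
    {"tx": 0,"ty": 0,"tz": 0.15,"wx": 0,"wy": 0,"wz": 0},
    {"tx": 0,"ty": 0,"tz": 0.15,"wx": 0,"wy": 0,"wz": 0},
    {"tx": 0,"ty": 0,"tz": 0,"wx": 0,"wy": 0,"wz": 0},
  ],
)

```text
t: 39.28
tool_pos: [0.6278, -0.3279, 0.2644]
tcp_rot: [-0.003, 0.7, 0.714, -0.001]
force: [-0.5, -0.1, 0.3]
grip_width: 0.45
grasp_force: 0.0
```

Run:
```python
from h import *
st(); go([.6274,-.3302,.145],.02); shot('wrist','w10')
```

```text
t 39.27 p [ 0.6278 -0.3279  0.2644] R [[-0.02, 1.0, -0.005], [1.0, 0.02, 0.003], [0.003, -0.005, -1.0]] q [-0.52  0.2   1.41 -0.    1.54 -0.54] F [-0.5 -0.1  0.3] g 0.4504188136569686 0.0
shift before turn [-0.011  0.     0.477] after turn [-0.009 -0.002  0.477] turn [-0.0007 -0.0004 -0.    ] dist 0.119
```

>>> carry_out(
  increments=[
    {"tx": -0.007,"ty": 0,"tz": 0.1,"wx": 0,"wy": 0,"wz": 0},
    {"tx": 0,"ty": 0,"tz": 0.12,"wx": 0,"wy": 0,"wz": 0},
    {"tx": 0,"ty": 0,"tz": 0.12,"wx": 0,"wy": 0,"wz": 0},
    {"tx": 0,"ty": 0,"tz": 0.09,"wx": 0,"wy": 0,"wz": 0},
    {"tx": 0,"ty": 0,"tz": 0.045,"wx": 0,"wy": 0,"wz": 0},
    {"tx": 0,"ty": 0,"tz": 0,"wx": 0,"wy": 0,"wz": 0},
    {"tx": 0,"ty": 0,"tz": 0,"wx": 0,"wy": 0,"wz": 0},
  ],
)

```text
t: 40.2
tool_pos: [0.6293, -0.3292, 0.1503]
tcp_rot: [0.001, 0.7, 0.715, 0.0]
force: [-0.4, 0.0, 0.0]
grip_width: 0.454
grasp_force: 0.0
```

>>> carry_out(
  hand=1,
  newtons=110,
  increments=[
    {"tx": 0,"ty": 0,"tz": 0,"wx": 0,"wy": 0,"wz": 0},
    {"tx": 0,"ty": 0,"tz": 0,"wx": 0,"wy": 0,"wz": 0},
    {"tx": 0,"ty": 0,"tz": 0,"wx": 0,"wy": 0,"wz": 0},
    {"tx": 0,"ty": 0,"tz": 0,"wx": 0,"wy": 0,"wz": 0},
    {"tx": 0,"ty": 0,"tz": 0,"wx": 0,"wy": 0,"wz": 0},
    {"tx": 0,"ty": 0,"tz": 0,"wx": 0,"wy": 0,"wz": 0},
    {"tx": 0,"ty": 0,"tz": 0,"wx": 0,"wy": 0,"wz": 0},
    {"tx": 0,"ty": 0,"tz": 0,"wx": 0,"wy": 0,"wz": 0},
  ],
)

```text
t: 41.2
tool_pos: [0.6291, -0.3292, 0.15]
tcp_rot: [0.001, 0.7, 0.715, 0.0]
force: [-2.6, 0.8, 6.2]
grip_width: 0.127
grasp_force: 108.2
```

```bash
python3 -c "
from h import *
st()"
```

```text
t 41.2 p [ 0.6291 -0.3292  0.15  ] R [[-0.021, 1.0, 0.001], [1.0, 0.021, -0.001], [-0.001, 0.001, -1.0]] q [-0.52  0.27  1.52 -0.    1.35 -0.54] F [-2.6  0.8  6.2] g 0.12706468828356335 108.15787553787231
```

>>> carry_out(
  increments=[
    {"tx": 0,"ty": 0,"tz": -0.02,"wx": 0,"wy": 0,"wz": 0},
    {"tx": 0,"ty": 0,"tz": -0.05,"wx": 0,"wy": 0,"wz": 0},
    {"tx": 0,"ty": 0,"tz": -0.1,"wx": 0,"wy": 0,"wz": 0},
    {"tx": 0,"ty": 0,"tz": -0.1,"wx": 0,"wy": 0,"wz": 0},
    {"tx": 0,"ty": 0,"tz": -0.1,"wx": 0,"wy": 0,"wz": 0},
    {"tx": 0,"ty": 0,"tz": -0.1,"wx": 0,"wy": 0,"wz": 0},
    {"tx": 0,"ty": 0,"tz": -0.1,"wx": 0,"wy": 0,"wz": 0},
    {"tx": 0,"ty": 0,"tz": -0.1,"wx": 0,"wy": 0,"wz": 0},
    {"tx": 0,"ty": 0,"tz": -0.1,"wx": 0,"wy": 0,"wz": 0},
    {"tx": 0,"ty": 0,"tz": -0.1,"wx": 0,"wy": 0,"wz": 0},
    {"tx": 0,"ty": 0,"tz": -0.05,"wx": 0,"wy": 0,"wz": 0},
    {"tx": 0,"ty": 0,"tz": 0,"wx": 0,"wy": 0,"wz": 0},
    {"tx": 0,"ty": 0,"tz": 0,"wx": 0,"wy": 0,"wz": 0},
  ],
)

```text
t: 42.82
tool_pos: [0.6289, -0.329, 0.3776]
tcp_rot: [-0.001, 0.7, 0.715, -0.0]
force: [0.1, -0.1, -5.9]
grip_width: 0.125
grasp_force: 107.7
```

Run:
```python
from h import *
st(); go([.748,.457,.38])
shot('top','top3'); shot('scene','scene3')
```

```text
t 42.83 p [ 0.6289 -0.329   0.3776] R [[-0.021, 1.0, -0.001], [1.0, 0.021, 0.001], [0.001, -0.001, -1.0]] q [-0.52  0.18  1.25  0.    1.71 -0.54] F [ 0.1 -0.1 -5.9] g 0.12544849185420912 107.66268253326416
shift before turn [ 3.133  0.543 -0.008] after turn [ 3.133  0.543 -0.01 ] turn [-0.0002 -0.0001 -0.    ] dist 0.795
```

>>> carry_out(
  increments=[
    {"tx": 0.06,"ty": 0.02,"tz": 0,"wx": 0,"wy": 0,"wz": 0},
    {"tx": 0.12,"ty": 0.027,"tz": 0,"wx": 0,"wy": 0,"wz": 0},
    {"tx": 0.17,"ty": 0.028,"tz": 0,"wx": 0,"wy": 0,"wz": 0},
    {"tx": 0.17,"ty": 0.028,"tz": 0,"wx": 0,"wy": 0,"wz": 0},
    {"tx": 0.17,"ty": 0.028,"tz": 0,"wx": 0,"wy": 0,"wz": 0},
    {"tx": 0.17,"ty": 0.028,"tz": 0,"wx": 0,"wy": 0,"wz": 0},
    {"tx": 0.17,"ty": 0.028,"tz": 0,"wx": 0,"wy": 0,"wz": 0},
    {"tx": 0.17,"ty": 0.028,"tz": 0,"wx": 0,"wy": 0,"wz": 0},
    {"tx": 0.17,"ty": 0.028,"tz": 0,"wx": 0,"wy": 0,"wz": 0},
    {"tx": 0.17,"ty": 0.028,"tz": 0,"wx": 0,"wy": 0,"wz": 0},
    {"tx": 0.17,"ty": 0.028,"tz": 0,"wx": 0,"wy": 0,"wz": 0},
    {"tx": 0.17,"ty": 0.028,"tz": 0,"wx": 0,"wy": 0,"wz": 0},
    {"tx": 0.17,"ty": 0.028,"tz": 0,"wx": 0,"wy": 0,"wz": 0},
    {"tx": 0.17,"ty": 0.028,"tz": 0,"wx": 0,"wy": 0,"wz": 0},
    {"tx": 0.17,"ty": 0.028,"tz": 0,"wx": 0,"wy": 0,"wz": 0},
    {"tx": 0.17,"ty": 0.028,"tz": 0,"wx": 0,"wy": 0,"wz": 0},
    {"tx": 0.17,"ty": 0.028,"tz": 0,"wx": 0,"wy": 0,"wz": 0},
    {"tx": 0.17,"ty": 0.028,"tz": 0,"wx": 0,"wy": 0,"wz": 0},
    {"tx": 0.15,"ty": 0.028,"tz": 0,"wx": 0,"wy": 0,"wz": 0},
    {"tx": 0.08,"ty": 0.02,"tz": 0,"wx": 0,"wy": 0,"wz": 0},
  ],
)

```text
t: 45.42
tool_pos: [0.7473, 0.4592, 0.3777]
tcp_rot: [-0.0, 0.699, 0.715, -0.001]
force: [-0.8, -0.3, -6.2]
grip_width: 0.125
grasp_force: 107.7
```

>>> carry_out(
  increments=[
    {"tx": 0,"ty": 0,"tz": 0,"wx": 0,"wy": 0,"wz": 0},
    {"tx": 0,"ty": 0,"tz": 0,"wx": 0,"wy": 0,"wz": -0.0125},
    {"tx": 0,"ty": 0,"tz": 0,"wx": 0,"wy": 0,"wz": -0.0125},
    {"tx": 0,"ty": 0,"tz": 0,"wx": 0,"wy": 0,"wz": -0.0125},
    {"tx": 0,"ty": 0,"tz": 0,"wx": 0,"wy": 0,"wz": -0.0125},
    {"tx": 0,"ty": 0,"tz": 0,"wx": 0,"wy": 0,"wz": -0.0125},
    {"tx": 0,"ty": 0,"tz": 0,"wx": 0,"wy": 0,"wz": -0.0125},
    {"tx": 0,"ty": 0,"tz": 0,"wx": 0,"wy": 0,"wz": 0},
    {"tx": 0,"ty": 0,"tz": 0,"wx": 0,"wy": 0,"wz": 0},
  ],
)

```text
t: 46.55
tool_pos: [0.7479, 0.4562, 0.3789]
tcp_rot: [-0.0, 0.514, 0.858, -0.0]
force: [-0.5, -0.4, -5.2]
grip_width: 0.124
grasp_force: 107.7
```

Run:
```python
from h import *
s=st(); c=shot('wrist','w11')
m=R.from_quat(np.roll(s['tcp_rot'],-1)).as_matrix(); psi=np.arctan2(m[1,1],m[0,1]); u=np.array([np.cos(psi),np.sin(psi),0])
H=np.array([.520,.332,0]); print('psi',psi)
th=[0]+[.12*k for k in range(1,11)]
zl=np.interp(th,[0,.36,.84,1.2],[.23,.17,.125,.12])
P=[];Q=[]
for t,z in zip(th,zl):
    p=H+u*(.03+.231*np.cos(t)-.134*np.sin(t)); p[2]=z+.231*np.sin(t)+.134*np.cos(t); P.append(p)
    Y=u*np.cos(t)+np.array([0,0,np.sin(t)]); Z=u*np.sin(t)-np.array([0,0,np.cos(t)]); Q.append(np.c_[np.cross(Y,Z),Y,Z])
p0,q0=s['tool_pos'],m
for p,q,t in zip(P,Q,th):
    print(round(t,2),p.round(3),(q0.T@(p-p0)/.25).round(3),(R.from_matrix(q0.T@q).as_rotvec()/2/np.pi).round(4)); p0,q0=p,q
```

```text
t 46.55 p [0.7479 0.4562 0.3789] R [[-0.471, 0.882, -0.0], [0.882, 0.471, -0.0], [0.0, -0.0, -1.0]] q [0.52 0.59 0.73 0.   1.82 0.03] F [-0.5 -0.4 -5.2] g 0.12362322173358055 107.72784233093262
psi 0.49057670171910156
0 [0.75  0.455 0.364] [-0.009  0.006  0.06 ] [-0. -0. -0.]
0.12 [0.735 0.447 0.371] [ 0.    -0.071 -0.027] [-0.0191 -0.      0.    ]
0.24 [0.716 0.437 0.375] [-0.    -0.08  -0.027] [-0.0191  0.     -0.    ]
0.36 [0.696 0.426 0.377] [ 0.    -0.09  -0.029] [-0.0191 -0.     -0.    ]
0.48 [0.673 0.414 0.384] [-0.    -0.087 -0.065] [-0.0191 -0.      0.    ]
0.6 [0.648 0.4   0.389] [ 0.    -0.092 -0.067] [-0.0191  0.      0.    ]
0.72 [0.622 0.386 0.389] [ 0.    -0.096 -0.07 ] [-0.0191  0.      0.    ]
0.84 [0.594 0.372 0.386] [-0.    -0.1   -0.073] [-0.0191 -0.     -0.    ]
0.96 [0.566 0.357 0.389] [-0.    -0.076 -0.102] [-0.0191  0.     -0.    ]
1.08 [0.538 0.342 0.389] [-0.    -0.076 -0.103] [-0.0191  0.      0.    ]
1.2 [0.51  0.327 0.384] [-0.    -0.077 -0.104] [-0.0191  0.     -0.    ]
```

>>> carry_out(
  increments=[
    {"tx": -0.009,"ty": 0.006,"tz": 0.06,"wx": 0,"wy": 0,"wz": 0},
    {"tx": 0,"ty": -0.07,"tz": -0.027,"wx": -0.0191,"wy": 0,"wz": 0},
    {"tx": 0,"ty": -0.08,"tz": -0.027,"wx": -0.0191,"wy": 0,"wz": 0},
    {"tx": 0,"ty": -0.09,"tz": -0.029,"wx": -0.0191,"wy": 0,"wz": 0},
    {"tx": 0,"ty": -0.087,"tz": -0.065,"wx": -0.0191,"wy": 0,"wz": 0},
    {"tx": 0,"ty": -0.092,"tz": -0.067,"wx": -0.0191,"wy": 0,"wz": 0},
    {"tx": 0,"ty": -0.096,"tz": -0.07,"wx": -0.0191,"wy": 0,"wz": 0},
    {"tx": 0,"ty": 0,"tz": 0,"wx": 0,"wy": 0,"wz": 0},
    {"tx": 0,"ty": 0,"tz": 0,"wx": 0,"wy": 0,"wz": 0},
    {"tx": 0,"ty": -0.1,"tz": -0.073,"wx": -0.0191,"wy": 0,"wz": 0},
    {"tx": 0,"ty": -0.076,"tz": -0.102,"wx": -0.0191,"wy": 0,"wz": 0},
    {"tx": 0,"ty": 0,"tz": 0,"wx": 0,"wy": 0,"wz": 0},
    {"tx": 0,"ty": 0,"tz": 0,"wx": 0,"wy": 0,"wz": 0},
    {"tx": 0,"ty": 0,"tz": 0,"wx": 0,"wy": 0,"wz": 0},
    {"tx": 0,"ty": 0,"tz": 0,"wx": 0,"wy": 0,"wz": 0},
  ],
)

```text
t: 48.48
tool_pos: [0.5677, 0.3568, 0.3894]
tcp_rot: [0.237, 0.456, 0.761, 0.396]
force: [-0.1, -0.1, -2.1]
grip_width: 0.127
grasp_force: 109.8
```

Run:
```python
from h import *
s=st(); shot('scene','scene4'); shot('top','top4'); shot('wrist','w12')
```

```text
t 48.48 p [0.5677 0.3568 0.3894] R [[-0.473, 0.506, 0.722], [0.881, 0.271, 0.387], [-0.0, 0.819, -0.574]] q [ 0.53 -0.29  1.83 -0.06  0.64  0.07] F [-0.1 -0.1 -2.1] g 0.12705480375302763 109.75450873374939
```

>>> carry_out(
  increments=[
    {"tx": 0,"ty": -0.04,"tz": -0.05,"wx": -0.0191,"wy": 0,"wz": 0},
    {"tx": 0,"ty": 0,"tz": 0,"wx": 0,"wy": 0,"wz": 0},
    {"tx": 0,"ty": 0,"tz": 0,"wx": 0,"wy": 0,"wz": 0},
    {"tx": 0,"ty": 0,"tz": 0,"wx": 0,"wy": 0,"wz": 0},
    {"tx": 0,"ty": 0,"tz": 0,"wx": 0,"wy": 0,"wz": 0},
  ],
)

```text
t: 49.25
tool_pos: [0.5533, 0.3491, 0.3886]
tcp_rot: [0.264, 0.44, 0.736, 0.441]
force: [-0.8, -0.1, -2.1]
grip_width: 0.125
grasp_force: 109.8
```

Run:
```python
from h import *
s=st(); F=[]
for k in range(6):
    c=r.camera('top'); F.append(r.observe()['force'][2])
print(np.round(F,2),np.mean(F))
shot('top','top5')
```

```text
t 49.25 p [0.5533 0.3491 0.3886] R [[-0.473, 0.416, 0.777], [0.881, 0.223, 0.417], [0.0, 0.882, -0.472]] q [ 0.54 -0.35  1.92 -0.08  0.5   0.09] F [-0.8 -0.1 -2.1] g 0.12471855218874081 109.80441570281982
[-2.45 -3.85 -2.14 -2.7  -3.66 -2.95] -2.9558989245768843
```

Mean force is 2.96 N, so the tray is empty (2.94 N expected). Untilt, level off and turn back.

>>> carry_out(
  increments=[
    {"tx": 0,"ty": 0.04,"tz": 0,"wx": 0.01,"wy": 0,"wz": 0},
    {"tx": 0,"ty": 0,"tz": 0,"wx": 0.0195,"wy": 0,"wz": 0},
    {"tx": 0,"ty": 0,"tz": 0,"wx": 0.0195,"wy": 0,"wz": 0},
    {"tx": 0,"ty": 0,"tz": 0,"wx": 0.0195,"wy": 0,"wz": 0},
    {"tx": 0,"ty": 0,"tz": 0,"wx": 0.0195,"wy": 0,"wz": 0},
    {"tx": 0,"ty": 0,"tz": 0,"wx": 0.0195,"wy": 0,"wz": 0},
    {"tx": 0,"ty": 0,"tz": 0,"wx": 0.0195,"wy": 0,"wz": 0},
    {"tx": 0,"ty": 0,"tz": 0,"wx": 0.0195,"wy": 0,"wz": 0},
    {"tx": 0,"ty": 0,"tz": 0,"wx": 0.0195,"wy": 0,"wz": 0},
    {"tx": 0,"ty": 0,"tz": 0,"wx": 0.006,"wy": 0,"wz": 0},
    {"tx": 0,"ty": 0,"tz": 0,"wx": 0,"wy": 0,"wz": 0.025},
    {"tx": 0,"ty": 0,"tz": 0,"wx": 0,"wy": 0,"wz": 0.025},
    {"tx": 0,"ty": 0,"tz": 0,"wx": 0,"wy": 0,"wz": 0.025},
    {"tx": 0,"ty": 0,"tz": 0,"wx": 0,"wy": 0,"wz": 0},
    {"tx": 0,"ty": 0,"tz": 0,"wx": 0,"wy": 0,"wz": 0},
  ],
)

```text
t: 51.48
tool_pos: [0.5572, 0.3512, 0.3973]
tcp_rot: [0.0, 0.698, 0.716, -0.0]
force: [-0.1, -0.4, -3.1]
grip_width: 0.128
grasp_force: 109.5
```

Run:
```python
from h import *
st(); go([.627,-.332,.38],.01)
```

```text
t 51.48 p [0.5572 0.3512 0.3973] R [[-0.025, 1.0, -0.0], [1.0, 0.025, -0.0], [-0.0, -0.0, -1.0]] q [ 0.52  0.07  1.34 -0.    1.73  0.5 ] F [-0.1 -0.4 -3.1] g 0.12790813674669477 109.54083681106567
shift before turn [-2.739  0.211  0.07 ] after turn [-2.736  0.252  0.069] turn [-0.      0.      0.0024] dist 0.687
```

>>> carry_out(
  increments=[
    {"tx": -0.06,"ty": 0.012,"tz": 0,"wx": 0,"wy": 0,"wz": 0},
    {"tx": -0.12,"ty": 0.012,"tz": 0,"wx": 0,"wy": 0,"wz": 0},
    {"tx": -0.165,"ty": 0.012,"tz": 0,"wx": 0,"wy": 0,"wz": 0},
    {"tx": -0.165,"ty": 0.012,"tz": 0,"wx": 0,"wy": 0,"wz": 0},
    {"tx": -0.165,"ty": 0.012,"tz": 0,"wx": 0,"wy": 0,"wz": 0},
    {"tx": -0.165,"ty": 0.012,"tz": 0,"wx": 0,"wy": 0,"wz": 0},
    {"tx": -0.165,"ty": 0.012,"tz": 0,"wx": 0,"wy": 0,"wz": 0},
    {"tx": -0.165,"ty": 0.012,"tz": 0,"wx": 0,"wy": 0,"wz": 0},
    {"tx": -0.165,"ty": 0.012,"tz": 0,"wx": 0,"wy": 0,"wz": 0},
    {"tx": -0.165,"ty": 0.012,"tz": 0,"wx": 0,"wy": 0,"wz": 0},
    {"tx": -0.165,"ty": 0.012,"tz": 0,"wx": 0,"wy": 0,"wz": 0},
    {"tx": -0.165,"ty": 0.012,"tz": 0,"wx": 0,"wy": 0,"wz": 0},
    {"tx": -0.165,"ty": 0.012,"tz": 0,"wx": 0,"wy": 0,"wz": 0},
    {"tx": -0.165,"ty": 0.012,"tz": 0,"wx": 0,"wy": 0,"wz": 0},
    {"tx": -0.165,"ty": 0.012,"tz": 0,"wx": 0,"wy": 0,"wz": 0},
    {"tx": -0.165,"ty": 0.012,"tz": 0,"wx": 0,"wy": 0,"wz": 0},
    {"tx": -0.165,"ty": 0.012,"tz": 0,"wx": 0,"wy": 0,"wz": 0},
    {"tx": -0.084,"ty": 0.01,"tz": 0,"wx": 0,"wy": 0,"wz": 0.0024},
    {"tx": 0,"ty": 0,"tz": 0,"wx": 0,"wy": 0,"wz": 0},
    {"tx": 0,"ty": 0,"tz": 0,"wx": 0,"wy": 0,"wz": 0},
  ],
)

```text
t: 53.98
tool_pos: [0.625, -0.3316, 0.3976]
tcp_rot: [-0.0, 0.705, 0.71, -0.0]
force: [-0.3, -0.0, -2.8]
grip_width: 0.128
grasp_force: 109.6
```

Run:
```python
from h import *
st(); go([.627,-.332,.158],.01)
c=shot('top','top6'); o=load('top0')
# hopper content vs empty at start; head area unchanged?
for f,box in (('hopper',(140,205,225,290)),('bench',(240,240,345,310)),('tray',(360,210,425,292))):
    x0,y0,x1,y1=box; d=np.abs(c['pixels'][y0:y1,x0:x1].astype(int)-o['pixels'][y0:y1,x0:x1]).sum(2)>60
    n,l,s,ce=cv2.connectedComponentsWithStats(d.astype(np.uint8)); print(f,[(s[i,4],(ce[i]+[x0,y0]).round(1).tolist()) for i in range(1,n) if s[i,4]>25])
```

```text
t 53.98 p [ 0.625  -0.3316  0.3976] R [[-0.007, 1.0, -0.0], [1.0, 0.007, -0.0], [-0.0, -0.0, -1.0]] q [-0.52  0.18  1.22 -0.    1.74 -0.53] F [-0.3 -0.  -2.8] g 0.12778006865627903 109.55651879310608
shift before turn [-0.001  0.008  0.958] after turn [-0.002  0.008  0.958] turn [-0.0001  0.     -0.0005] dist 0.24
hopper [(np.int32(556), [177.0, 245.7]), (np.int32(239), [205.3, 253.0]), (np.int32(26), [206.6, 263.8])]
bench [(np.int32(1513), [330.2, 284.5]), (np.int32(294), [278.4, 264.3]), (np.int32(288), [298.9, 277.7])]
tray [(np.int32(4550), [391.6, 251.7])]
```

>>> carry_out(
  increments=[
    {"tx": 0,"ty": 0.008,"tz": 0.1,"wx": 0,"wy": 0,"wz": 0},
    {"tx": 0,"ty": 0,"tz": 0.15,"wx": 0,"wy": 0,"wz": 0},
    {"tx": 0,"ty": 0,"tz": 0.15,"wx": 0,"wy": 0,"wz": 0},
    {"tx": 0,"ty": 0,"tz": 0.15,"wx": 0,"wy": 0,"wz": 0},
    {"tx": 0,"ty": 0,"tz": 0.15,"wx": 0,"wy": 0,"wz": 0},
    {"tx": 0,"ty": 0,"tz": 0.12,"wx": 0,"wy": 0,"wz": 0},
    {"tx": 0,"ty": 0,"tz": 0.08,"wx": 0,"wy": 0,"wz": 0},
    {"tx": 0,"ty": 0,"tz": 0.05,"wx": 0,"wy": 0,"wz": 0},
    {"tx": 0,"ty": 0,"tz": 0.018,"wx": 0,"wy": 0,"wz": 0},
    {"tx": 0,"ty": 0,"tz": 0,"wx": 0,"wy": 0,"wz": 0},
    {"tx": 0,"ty": 0,"tz": 0,"wx": 0,"wy": 0,"wz": 0},
    {"tx": 0,"ty": 0,"tz": 0,"wx": 0,"wy": 0,"wz": 0},
  ],
)

```text
t: 55.52
tool_pos: [0.6271, -0.3324, 0.1561]
tcp_rot: [0.0, 0.705, 0.709, -0.0]
force: [-0.1, -0.3, -2.4]
grip_width: 0.125
grasp_force: 109.3
```

>>> carry_out(
  increments=[
    {"tx": 0,"ty": 0,"tz": 0.01,"wx": 0,"wy": 0,"wz": 0},
    {"tx": 0,"ty": 0,"tz": 0.01,"wx": 0,"wy": 0,"wz": 0},
    {"tx": 0,"ty": 0,"tz": 0,"wx": 0,"wy": 0,"wz": 0},
    {"tx": 0,"ty": 0,"tz": 0,"wx": 0,"wy": 0,"wz": 0},
  ],
)

```text
t: 56.02
tool_pos: [0.6269, -0.3323, 0.1503]
tcp_rot: [-0.0, 0.705, 0.709, -0.0]
force: [1.0, -0.0, -2.9]
grip_width: 0.126
grasp_force: 109.5
```

>>> carry_out(
  increments=[
    {"tx": 0,"ty": 0,"tz": 0.004,"wx": 0,"wy": 0,"wz": 0},
    {"tx": 0,"ty": 0,"tz": 0.004,"wx": 0,"wy": 0,"wz": 0},
    {"tx": 0,"ty": 0,"tz": 0,"wx": 0,"wy": 0,"wz": 0},
  ],
)

```text
t: 56.4
tool_pos: [0.6272, -0.3324, 0.15]
tcp_rot: [0.0, 0.705, 0.709, -0.0]
force: [-3.9, 3.0, 10.9]
grip_width: 0.125
grasp_force: 111.7
```

Touching the mat now. Release and withdraw.

>>> carry_out(
  hand=0.55,
  increments=[
    {"tx": 0,"ty": 0,"tz": -0.004,"wx": 0,"wy": 0,"wz": 0},
    {"tx": 0,"ty": 0,"tz": 0,"wx": 0,"wy": 0,"wz": 0},
    {"tx": 0,"ty": 0,"tz": 0,"wx": 0,"wy": 0,"wz": 0},
    {"tx": 0,"ty": 0,"tz": 0,"wx": 0,"wy": 0,"wz": 0},
    {"tx": 0,"ty": 0,"tz": 0,"wx": 0,"wy": 0,"wz": 0},
    {"tx": 0,"ty": 0,"tz": -0.06,"wx": 0,"wy": 0,"wz": 0},
    {"tx": 0,"ty": 0,"tz": -0.12,"wx": 0,"wy": 0,"wz": 0},
    {"tx": 0,"ty": 0,"tz": -0.16,"wx": 0,"wy": 0,"wz": 0},
    {"tx": 0,"ty": 0,"tz": -0.2,"wx": 0,"wy": 0,"wz": 0},
    {"tx": 0,"ty": 0,"tz": -0.2,"wx": 0,"wy": 0,"wz": 0},
    {"tx": 0.15,"ty": -0.2,"tz": 0,"wx": 0,"wy": 0,"wz": 0},
    {"tx": 0.15,"ty": -0.2,"tz": 0,"wx": 0,"wy": 0,"wz": 0},
    {"tx": 0.05,"ty": -0.1,"tz": 0,"wx": 0,"wy": 0,"wz": 0},
    {"tx": 0,"ty": 0,"tz": 0,"wx": 0,"wy": 0,"wz": 0},
    {"tx": 0,"ty": 0,"tz": 0,"wx": 0,"wy": 0,"wz": 0},
  ],
)

```text
t: 58.28
tool_pos: [0.5018, -0.2457, 0.3353]
tcp_rot: [0.0, 0.705, 0.709, -0.0]
force: [-0.1, -0.1, 0.1]
grip_width: 0.45
grasp_force: 0.0
```

Run:
```python
from h import *
st(); c=shot('wrist','w13'); d=shot('top','top7'); o=load('top0')
v=cv2.cvtColor(c['pixels'],cv2.COLOR_RGB2GRAY); wd=c
p=(.526,-.332,.02)
T=lambda m:np.array([p[0]+m[0]-p[2]*m[1],p[1]+p[2]*m[0]+m[1],.004+m[2]])
# bright tray floor in wrist view: min-area rectangle on world z=.008
hsv=cv2.cvtColor(c['pixels'],cv2.COLOR_RGB2HSV); m=((hsv[:,:,1]<35)&(hsv[:,:,2]>120)).astype(np.uint8)
n,l,s,ce=cv2.connectedComponentsWithStats(m)
for i in range(1,n):
    if s[i,4]>3000: print(s[i],w(c,*ce[i],.008).round(4))
for f,b in (('head',(245,183,342,225)),('tray',(355,205,428,295)),('jar',(200,300,232,330)),('screwdriver',(328,278,360,342)),('brush',(408,292,430,355)),('hammer',(434,197,470,282)),('tin',(196,152,230,190)),('torch',(150,290,180,342))):
    x0,y0,x1,y1=b; e=np.abs(d['pixels'][y0:y1,x0:x1].astype(int)-o['pixels'][y0:y1,x0:x1]).sum(2)>90
    print(f,e.mean().round(3))
```

```text
t 58.27 p [ 0.5018 -0.2457  0.3353] R [[-0.006, 1.0, 0.0], [1.0, 0.006, -0.001], [-0.001, 0.0, -1.0]] q [-0.5  -0.14  1.65 -0.    1.64 -0.51] F [-0.1 -0.1  0.1] g 0.45003185343195656 0.0
[  464     0   170    81 10193] [ 0.6948 -0.1272  0.008 ]
[  210   209   262   123 23118] [ 0.5081 -0.3307  0.008 ]
head 0.053
tray 0.509
jar 0.0
screwdriver 0.992
brush 0.0
hammer 0.0
tin 0.0
torch 0.0
```

```bash
python3 -c "
from h import *
print(r.close_job())"
```

```text
the job is handed in; nothing more can be done
None
```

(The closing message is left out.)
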